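# Fit the burnishing arbor and bring up the work rest

### The job

Fit the grooved wooden burnishing arbor to the edge-burnishing machine: lift it out of the rack and seat its tapered shank in the leaning spindle with the slots of its flange over the two drive dogs, keeping hold of it until the flange sits fully home on the spindle nose. Then swing the work rest round its pin until it is up against its stop, with its scoop round the burnishing head, and let go of everything. Leave the other two arbors, the wax tin and the mallet where they are.

Things in the scene. Friction and masses are not known exactly. Their poses are not given: they have to be found in the camera images.
- arbor_seat (a point): The arbor to fit: steel shank and flange with a grooved wooden burnishing head, 152 mm long, 0.34 to 0.53 kg. It stands in one of the rack's three holes, flange on the rack's top, and lifts straight out. This point: centre of the flange's underside; z along the arbor, shank to head. Below it the tapered shank, 48 mm long, 32 mm diameter at the flange, 18 mm at the end.
- arbor_slot (a point): One of the two drive slots of that arbor's flange, at the flange's underside, 24 mm along +x of arbor_seat (same axes). The steel flange is 56 mm in diameter and 12 mm thick; the slots, at +x and -x, are 17 mm wide, cut right through the rim in to 18 mm from the axis. Either slot fits either dog.
- arbor_grip (a point): The arbor's plain wooden upper part, its centre, 84 mm above arbor_seat (same axes): round, 36 mm diameter, from 25 mm below this point to 20 mm above it (the top). The place to take it, with the fingers along the arbor. Below it the grooved part, 44 mm diameter, 39 mm long, then a 32 mm collar 8 mm long, then the flange.
- spindle_nose (a point): Centre of the machine's spindle nose face (steel, 61 mm diameter), 200 mm above the table. z: spindle axis, out of the socket, leaning 30 degrees from vertical to the machine's front, roughly to the robot. Conical socket 33 mm diameter at the mouth, 52 mm deep, taper as the shank's. Home: arbor_seat on this point, z axes alike. x, y turn with the spindle: 0.15 N m of drag, stays where left.
- spindle_dog (a point): Top of one of the two drive dogs on the nose face, 24 mm along +x and 9 mm along z from spindle_nose (same axes); the other is at -x. Each is a steel block 14 mm wide with bevelled top, 9 mm high, 19.5 to 29 mm from the axis. They enter the arbor's slots with 1.5 mm to spare each side, so within about 3.5 degrees.
- rest (a joint): Angle of the work rest about its pin, rad: 0 = working position against its stop (a steel post), scoop round the burnishing head with 4 mm to spare; grows as it is swung aside, clockwise from above, free end towards the machine's front. Starts swung aside, 0.65 to 1.0. About 3 to 4 N at the free end moves it; it stays where it is left.
- rest_pin (a point): Pivot of the work rest at half the plate's thickness, about 90 mm to the left (+y) of the spindle axis. z: pin axis, parallel to the spindle's; x, y turn with the rest: an aluminium plate 8 mm thick, square to the spindle, middle plane 30 mm above the nose face, spanning x -50 to +11 and y -138 to +14 mm. It swings to its stop when pushed in +x.
- rest_scoop (a point): Centre of the 26 mm radius scoop in the rest's +x edge, at x +15, y -88 mm from rest_pin (same axes); it lies on the spindle's axis, 30 mm above the nose face, when the rest is against its stop.
- rest_edge (a point): Point on the rest's long -x edge (the trailing side as it swings in), 20 mm from its free end, half-way up its thickness: x -50, y -118 mm from rest_pin, same axes. Push here towards +x. There is only air for 30 mm below the plate's underside here.
- rack: Dark wooden rack 84 x 250 x 78 mm, fixed; origin under its centre, long side along its y. Three holes at y -85, 0 and +85 mm, one arbor in each, in any order; top at 78 mm.
- felt_arbor_mid (a point): Bystander arbor in the rack: same shank and flange, with a pale felt cone. This point lies 40 mm above its flange's underside; it is 92 mm high above that underside. Leave alone.
- drum_arbor_mid (a point): Bystander arbor in the rack: same shank and flange, with a plain brown sanding drum 42 mm diameter and a hexagon nut on top. This point lies 40 mm above its flange's underside; it is 79 mm high above that underside. Leave alone.
- tin: Round wax tin, 69 mm diameter, 38 mm high, bystander; origin under its centre.
- mallet: Mallet lying on the table, bystander: wooden handle along its x to -130 mm, white cylindrical head 52 mm diameter and 100 mm long across it at +56 mm; origin on the table under the handle's line.
Things that resemble listed ones, but are neither listed nor needed, are in the scene too. What is shaped like the part that bears arbor_seat but green, pink or turquoise is not meant.

How it is judged:
By the outcome, as a careful person would: the job done as asked, in the order asked, and still so for the second after the job is handed in, with the robot touching nothing.
It also fails if it takes over 61 s, if anything falls off the work surface, if the arm or the gripper's body presses on something with over 40 N, if the wrist force passes 120 N, or if a joint passes its speed limit or range.

### The arm

A 6-joint arm with a two-finger parallel gripper is mounted at the origin on the work surface. World frame = base frame: x ahead of the robot, y to its left, z up, the work surface at z = 0. Lengths are in mm, angles in rad, forces in N, time in s.
With the tool pointing down it reaches from about 275 to 975 mm from the base axis. Payload 8.4 kg.
Tool frame: the origin (TCP) lies between the finger pads; the fingertips stand 11 mm ahead of it and the grasp point (between the pads) lies 8 mm behind it; z points along the fingers, x is the direction in which the jaws open and shut, and the axes are right-handed (so a half turn about z gives the same grasp; the last joint's range is limited). The gripper opens to 92 mm and grips with 3 to 60 N. Pads are 20 mm wide; open, the fingers measure 128 mm over their backs; the gripper's body (75 mm by 189 mm) begins 69 mm behind the grasp point.
Start: joints at [-1.317, 0.353, 1.633, -0, 1.155, -0.002], TCP at [158.136, -604.666, 225.583] pointing down, gripper open.
Joint ranges: [-2.63, 2.63], [-0.92, 2.1], [0.06, 2.66], [-1.3, 4.44], [0, 2.69], [-3.02, 3.02]. Speed limits (rad/s): [2.22, 2.22, 2.79, 3.14, 3.14, 3.14].

### API

Orientations are given as a unit quaternion [w, x, y, z].
In Python, from station import arm, cams gives the robot as it stands. The module is installed in compiled form; this text tells all that it offers.
- The arm moves only by the tool servo_tool, never from a script. Its argument "series" is a list of rows, each an object with "delta_rot": the turn, a rotation vector about the world's x, y, z in rad, a list of three; "translation": the shift along the world's x, y, z in cm, a list of three; "gripper": the opening in per cent of the stroke, from 0 (shut) to 100 (fully open). In form: [{"delta_rot": [rx, ry, rz], "translation": [x, y, z], "gripper": gripper}, ...]. A call has 1 to 5 rows; each row shifts and turns the commanded pose from where the row before left it; what a row does not reach is not made up. A row lasts 1/10 s, in which the tool goes at most 50 mm and 8.59 degrees, less where a joint would pass 70% of its speed; a pose out of reach is approached as far as the arm can. A call with a gripper value outside its range is refused whole. The fingers move at their own pace and stop on an object; "force" is the grip in N (left out, the last holds). Time passes only in rows, so rows that do not move let the fingers close. It gives the time, the measured TCP pose, the force and the opening at its end, in the units of the state.
- arm.observe(): the state, without advancing time (a new reading comes with each control period).
- cams.get_image(name): name is "scene" or "top" or "wrist"; returns the picture (384x512x3 uint8, blue, green, red); there is no depth.
- cams.get_calibration(name): a dict with "fovy" (degrees; the focal length in pixels is half the picture's height over the tangent of half this angle, whatever the lens; pixels are square), "cx", "cy" (the principal point, pixels), "eye" and "orientation" of the camera in the world. Camera axes: x right, y up, looking along -z (the intrinsics and any distortion apply to the point x, -y, -z); pixel columns grow to the right and rows downward; lengths in mm; the calibration is good to about 2 mm. The wrist camera is an equidistant fisheye: a pixel r from the principal point sees the ray r / f radians off the axis. A picture is of the moment at which its call begins: read the wrist's pose just before it. get_calibration takes no time and is no camera call; for the wrist camera it gives the pose at the moment of the call.
- arm.close_job(): hands the job in, once; it reports no verdict.
The state is a dict: "time": time; "joint_pos": joint angles; "qd": joint speeds; "effort": joint torques, N m; "eef_pos": TCP position; "tcp_rot": TCP orientation; "ft_force": force on the tool from outside, world axes, zero at the start; "ft_torque": the same for the moment, N m; "gripper_width": finger opening in mm.
Only numpy, scipy, OpenCV 4.12 (cv2) and the standard library are available. Lean on these libraries where they do the work, as an engineer would, in place of code of your own. Each camera call takes 0.05 s, during which the arm holds its last target.

## Working session

There is one attempt and no reset: what is moved stays moved. The work goes in short steps, Python scripts to look and compute and a tool call to move; the robot and the scene stay as the last step left them, time stands still between calls to the robot, and variables do not carry over. Pictures are saved under pics/ and viewed, and the job is handed in when it is done.

Besides the shell and the picture viewer there is one more tool, called after ">>>" as name([rows], argument=value, ...), one row to a line, values as JSON. servo_tool: Moves the arm, as the interface text tells. Its arguments: {"type":"object","properties":{"series":{"type":"array","items":{"type":"object","properties":{"delta_rot":{"type":"array","items":{"type":"number"}},"translation":{"type":"array","items":{"type":"number"}},"gripper":{"type":"number"}}}},"force":{"type":"number"}},"required":["series"]}

```bash
mkdir -p pics
python3 - <<'E'
from station import arm, cams
import cv2
s=arm.observe(); print(s)
for n in ["scene","top","wrist"]:
    print(n,cams.get_calibration(n))
    cv2.imwrite(f"pics/{n}0.png",cams.get_image(n))
E
```

```text
{'time': 0.0, 'joint_pos': array([-1.31741353e+00,  3.53645638e-01,  1.63409607e+00, -1.08354589e-05,
        1.15517554e+00, -2.40802951e-03]), 'qd': array([ 0.0012395 ,  0.00042356,  0.00024675, -0.00024767,  0.00083961,
       -0.00049955]), 'effort': array([-8.59847823e-04, -5.93853629e+01, -3.34219015e+01,  6.95187296e-02,
        2.35488400e-02, -1.04802139e-04]), 'eef_pos': array([ 158.00998639, -604.22878342,  224.88152901]), 'tcp_rot': array([-4.02104120e-04,  7.91522038e-01, -6.11140266e-01, -5.26283475e-04]), 'ft_force': array([-0.56137911, -0.22738016,  0.44148264]), 'ft_torque': array([ 0.02160725,  0.0332921 , -0.02903397]), 'gripper_width': 91.68671840270507}
scene {'fovy': 57.68515442413976, 'cx': 254.2322252217804, 'cy': 190.07370903987314, 'eye': array([890.25524725, 108.38212629, 784.15742369]), 'orientation': array([0.58313958, 0.17661816, 0.22462018, 0.7604604 ])}
top {'fovy': 50.31615365767283, 'cx': 259.17290323878456, 'cy': 187.39087275418538, 'eye': array([ 458.52739094,   26.92261722, 1029.60659418]), 'orientation': array([-0.70395713, -0.00631206,  0.03675506,  0.70926271])}
wrist {'fovy': 65.70646984690485, 'cx': 253.92819594415755, 'cy': 191.6712067842628, 'eye': array([ 240.4222721 , -584.08911596,  383.71235719]), 'orientation': array([ 0.78245469, -0.11825541,  0.09241698, -0.60435041])}
```

View pics/scene0.png

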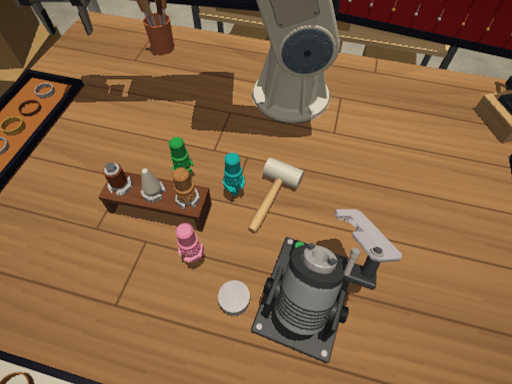

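View pics/top0.png

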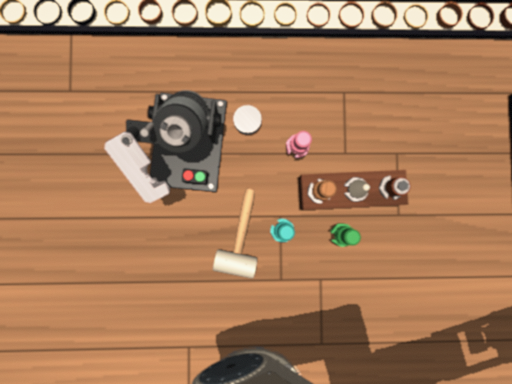

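View pics/wrist0.png

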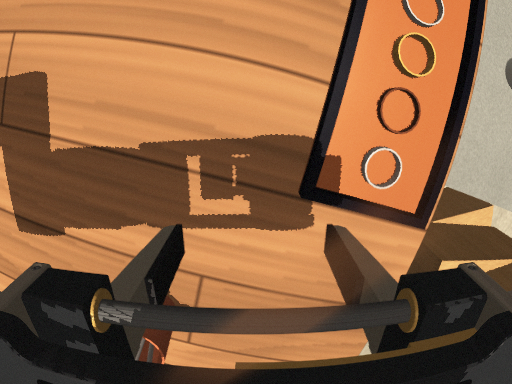

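```bash
cat > h.py <<'E'
import numpy as np, cv2
from scipy.spatial.transform import Rotation as R
from station import arm, cams
def q2R(q): return R.from_quat([q[1],q[2],q[3],q[0]])
def proj(cal,P,name):
    P=np.atleast_2d(P); c=q2R(cal['orientation']).inv().apply(P-cal['eye'])
    f=192/np.tan(np.radians(cal['fovy'])/2)
    x,y,z=c[:,0],-c[:,1],-c[:,2]
    if name=='wrist':
        r=np.hypot(x,y); th=np.arctan2(r,z); k=f*th/np.maximum(r,1e-9)
        return np.c_[cal['cx']+k*x,cal['cy']+k*y]
    return np.c_[cal['cx']+f*x/z,cal['cy']+f*y/z]
def ray(cal,uv,name):
    f=192/np.tan(np.radians(cal['fovy'])/2)
    u=(np.array(uv,float)-[cal['cx'],cal['cy']])/f
    if name=='wrist':
        r=np.hypot(*u); d=np.array([u[0]/r*np.sin(r),-u[1]/r*np.sin(r),-np.cos(r)])
    else: d=np.array([u[0],-u[1],-1.])
    d=q2R(cal['orientation']).apply(d); return cal['eye'],d/np.linalg.norm(d)
def onz(cal,uv,name,z):
    e,d=ray(cal,uv,name); return e+d*(z-e[2])/d[2]
def tri(*rs):
    A=np.zeros((3,3));b=np.zeros(3)
    for e,d in rs:
        M=np.eye(3)-np.outer(d,d);A+=M;b+=M@e
    p=np.linalg.solve(A,b); return p,[np.linalg.norm((np.eye(3)-np.outer(d,d))@(p-e)) for e,d in rs]
def crop(img,u0,v0,u1,v1,s,fn):
    c=cv2.resize(img[v0:v1,u0:u1],None,fx=s,fy=s,interpolation=cv2.INTER_CUBIC); cv2.imwrite(fn,c)
E
python3 - <<'E'
from h import *
t=cv2.imread('pics/top0.png');s=cv2.imread('pics/scene0.png')
crop(t,95,80,235,210,5,'pics/c1.png')
crop(t,290,160,420,220,6,'pics/c2.png')
crop(s,240,200,410,360,4,'pics/c3.png')
crop(s,90,130,220,240,6,'pics/c4.png')
E
```

```text
(no output)
```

View pics/c1.png

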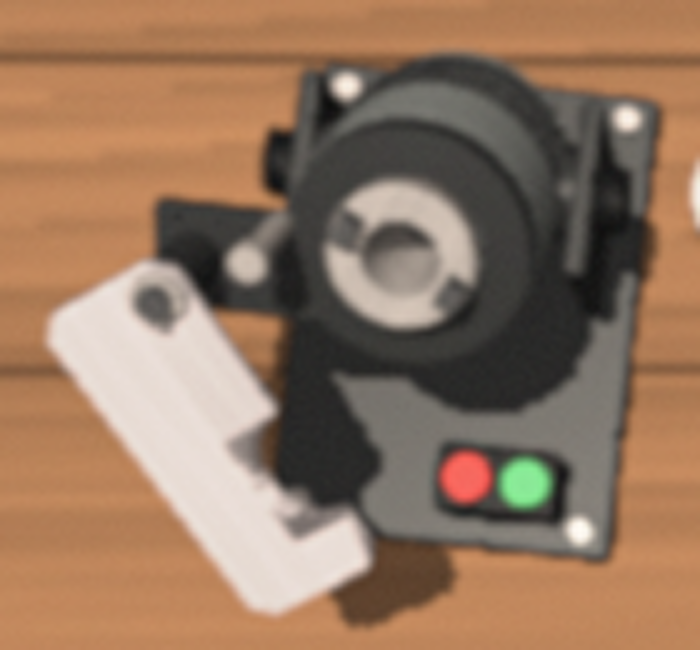

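View pics/c2.png

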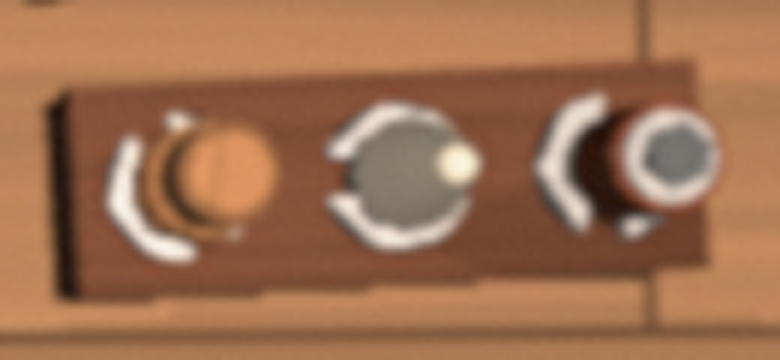

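View pics/c3.png

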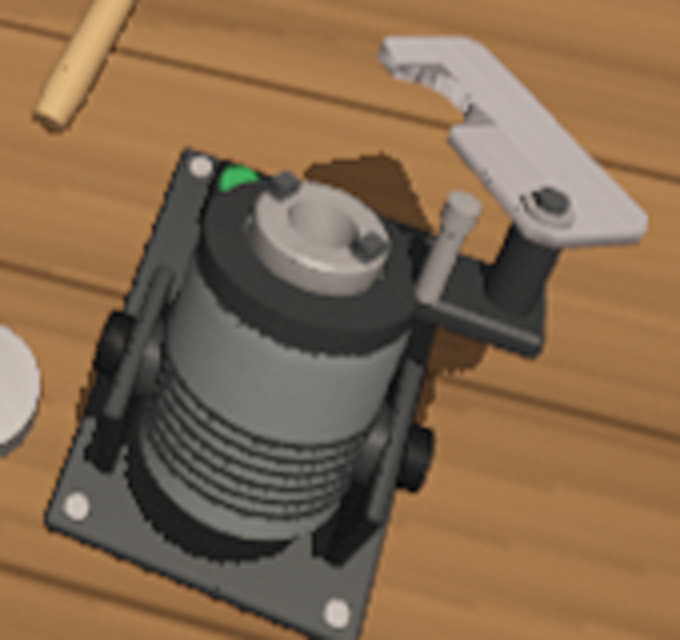

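View pics/c4.png

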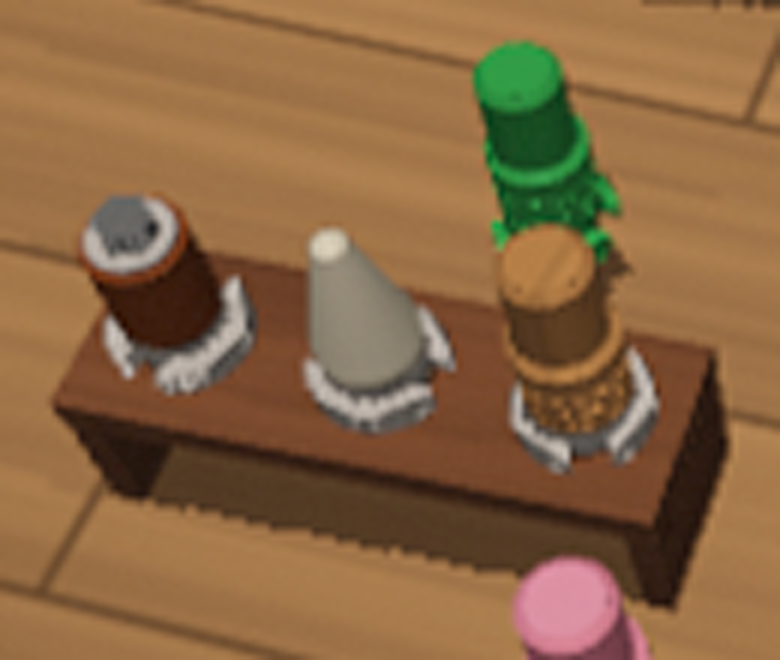

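Run:
```python
from h import *
ct=cams.get_calibration('top');cs=cams.get_calibration('scene')
T=lambda u,v,s,o:((u/s+o[0]),(v/s+o[1]))
for nm,a,b in [('gripTop',T(229,172,6,(290,160)),T(546,268,6,(90,130))),
 ('nose',T(402,255,5,(95,80)),T(322,228,4,(240,200))),
 ('dog1',T(350,230,5,(95,80)),T(372,243,4,(240,200))),
 ('dog2',T(455,293,5,(95,80)),T(286,184,4,(240,200))),
 ('pin',T(157,298,5,(95,80)),T(551,200,4,(240,200))),
 ('post',T(248,262,5,(95,80)),T(462,208,4,(240,200))),
 ('restFreeTip',T(270,612,5,(95,80)),T(383,42,4,(240,200)))]:
    print(nm,tri(ray(ct,a,'top'),ray(cs,b,'scene')))
for nm,a in [('s1',(347,85)),('s2',(628,117)),('s3',(578,530))]:
    print(nm,onz(ct,T(*a,5,(95,80)),'top',12))
for nm,b in [('s3',(202,165)),('s1',(337,613)),('s2',(77,507))]:
    print(nm,onz(cs,T(*b,4,(240,200)),'scene',12))
print('griptop z182',onz(ct,T(229,172,6,(290,160)),'top',182),onz(cs,T(546,268,6,(90,130)),'scene',182))
# rack corners top z78
for c in [(70,95),(693,62),(708,265),(75,298)]: print(onz(ct,T(*c,6,(290,160)),'top',78))
```

```text
gripTop (array([ 506.49402312, -154.4883846 ,  173.92057136]), [np.float64(1.6937162269165604), np.float64(1.6937162269165806)])
nose (array([625.50240077, 162.8129908 , 196.91903722]), [np.float64(1.8000184873620053), np.float64(1.800018487361985)])
dog1 (array([632.95273368, 182.51887113, 210.40119633]), [np.float64(2.8927912228471304), np.float64(2.8927912228471504)])
dog2 (array([609.44566455, 142.31492594, 198.23132551]), [np.float64(3.0141993989570532), np.float64(3.0141993989570337)])
pin (array([602.16702962, 252.32738575, 229.79995775]), [np.float64(1.8739982635506787), np.float64(1.873998263550706)])
post (array([616.10296359, 216.42310167, 230.63357068]), [np.float64(1.1675232277259344), np.float64(1.1675232277259084)])
restFreeTip (array([484.6347719 , 204.19846878, 146.1725258 ]), [np.float64(20.1563726205865), np.float64(20.156372620586453)])
s1 [748.80429427 218.42489307  12.        ]
s2 [732.92184012  78.1207944   12.        ]
s3 [524.6801657  103.52371931  12.        ]
s3 [520.49072758 105.87123453  12.        ]
s1 [745.7292682  222.19647885  12.        ]
s2 [730.35482325  82.0248535   12.        ]
griptop z182 [ 506.5494725  -154.41682134  182.        ] [ 511.31605928 -149.29578075  182.        ]
[ 543.03023327 -114.49177955   78.        ]
[ 554.91317919 -362.82603798   78.        ]
[ 474.51577818 -366.34205725   78.        ]
[ 463.66722464 -115.24362301   78.        ]
```

>>> servo_tool([
  {"translation":[1,1.5,1.5],"delta_rot":[0,0,0.05],"gripper":100},
  {"translation":[2.5,3.5,1],"delta_rot":[0,0,0.08],"gripper":100},
  {"translation":[2.5,3.5,1],"delta_rot":[0,0,0.08],"gripper":100},
  {"translation":[2.5,3.5,0.5],"delta_rot":[0,0,0.08],"gripper":100},
  {"translation":[2.5,3.5,0],"delta_rot":[0,0,0.08],"gripper":100},
])

```text
time: 0.65
eef_pos: [268.9, -448.6, 266.3]
tcp_rot: [0.0, 0.891, -0.454, 0.001]
ft_force: [0.2, -0.6, 0.1]
gripper_width: 91.9
```

>>> servo_tool([
  {"translation":[2.5,3.5,0],"delta_rot":[0,0,0.08],"gripper":100},
  {"translation":[2.5,3.5,0],"delta_rot":[0,0,0.08],"gripper":100},
  {"translation":[2.5,3.5,0],"delta_rot":[0,0,0.08],"gripper":100},
  {"translation":[2.5,3.5,0],"delta_rot":[0,0,0.08],"gripper":100},
  {"translation":[2.5,3.5,0],"delta_rot":[0,0,0.08],"gripper":100},
])

```text
time: 1.15
eef_pos: [393.7, -273.0, 265.6]
tcp_rot: [0.0, 0.964, -0.268, 0.0]
ft_force: [0.2, -0.7, 0.0]
gripper_width: 92.0
```

>>> servo_tool([
  {"translation":[2.5,3.5,0],"delta_rot":[0,0,0.08],"gripper":100},
  {"translation":[2.5,3.5,0],"delta_rot":[0,0,0.08],"gripper":100},
  {"translation":[2.5,3,0],"delta_rot":[0,0,0.08],"gripper":100},
  {"translation":[1.4,1.5,0],"delta_rot":[0,0,0.04],"gripper":100},
  {"translation":[0,0,0],"delta_rot":[0,0,0],"gripper":100},
])

```text
time: 1.65
eef_pos: [483.4, -157.8, 265.4]
tcp_rot: [-0.0, 0.991, -0.13, 0.0]
ft_force: [0.2, -0.2, 0.1]
gripper_width: 91.4
```

Run:
```python
from h import *
s=arm.observe(); print(s['time'],s['eef_pos'],s['tcp_rot'],s['joint_pos'],s['ft_force'])
c=cams.get_calibration('wrist'); print(c)
cv2.imwrite('pics/w1.png',cams.get_image('wrist'))
Rt=q2R(s['tcp_rot']); print(Rt.as_matrix()); print('look',-q2R(c['orientation']).as_matrix()[:,2])
```

```text
1.65 [ 483.41126551 -157.80336823  265.36223955] [-2.40066020e-04  9.91484105e-01 -1.30227535e-01  2.17767938e-05] [-3.18809643e-01  1.31302209e-01  1.83275135e+00  5.19444097e-04
  1.17758619e+00 -5.78117433e-02] [ 0.1835094  -0.23143606  0.13503854]
{'fovy': 65.70646984690485, 'cx': 253.92819594415755, 'cy': 191.6712067842628, 'eye': array([505.85041208, -77.30297623, 424.18270292]), 'orientation': array([ 0.98026342, -0.14847544,  0.01947101, -0.12907189])}
[[ 9.66081577e-01 -2.58237052e-01  1.05709102e-04]
 [-2.58237073e-01 -9.66081463e-01  4.70371410e-04]
 [-1.93437222e-05 -4.81715163e-04 -9.99999884e-01]]
look [-0.07650146 -0.28606377 -0.95515184]
```

View pics/w1.png

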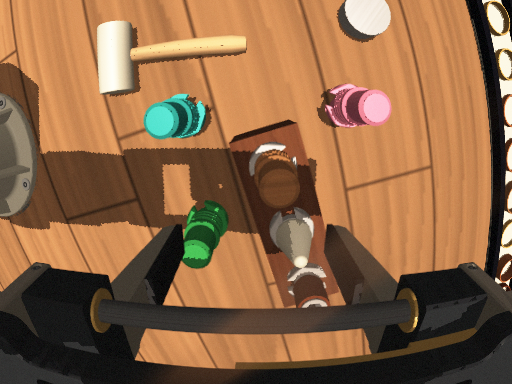

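Run:
```python
from h import *
w=cv2.imread('pics/w1.png'); crop(w,225,115,325,215,6,'pics/w1c.png')
```

```text
(no output)
```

View pics/w1c.png

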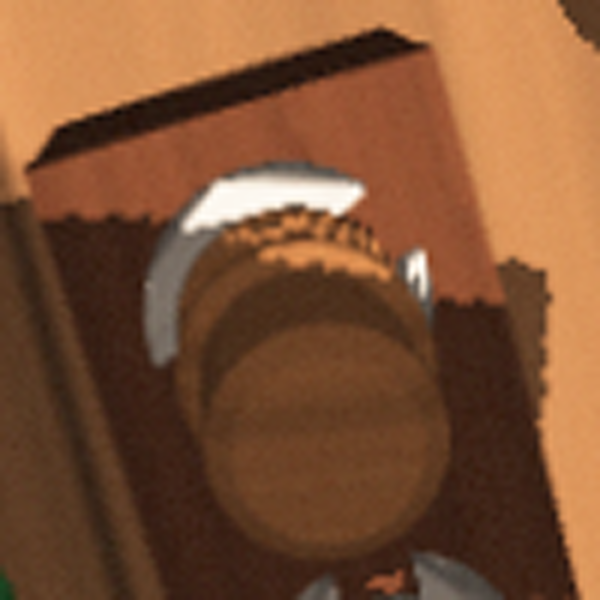

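```bash
cat > ov.py <<'E'
from h import *
from scipy.optimize import least_squares
c=dict(fovy=65.70646984690485,cx=253.92819594415755,cy=191.6712067842628,eye=np.array([505.85041208, -77.30297623, 424.18270292]),orientation=np.array([ 0.98026342, -0.14847544,  0.01947101, -0.12907189]))
def Q(u,v): return np.array([u/6+225,v/6+115])
obs=[Q(328,440),Q(365,187),Q(412,250),Q(158,366)]
def model(p):
    x,y,a=p; h=np.arcsin(8.5/28)
    pts=[[x,y,182]]+[[x+28*np.cos(t),y+28*np.sin(t),90] for t in (a+h,a-h,a+np.pi-h)]
    return proj(c,pts,'wrist')
best=None
for a0 in np.arange(-3,3,.5):
    r=least_squares(lambda p:(model(p)-obs).ravel(),[507,-154,a0],x_scale=[1,1,.1])
    if best is None or r.cost<best.cost: best=r
print(best.x,np.degrees(best.x[2]),best.cost,best.fun.reshape(-1,2))
w=cv2.imread('pics/w1.png'); big=cv2.resize(w[115:215,225:325],None,fx=6,fy=6,interpolation=cv2.INTER_CUBIC)
x,y,a=best.x
for r,z in [(18,182),(28,90),(28,78),(22,124)]:
    t=np.linspace(0,2*np.pi,80); P=proj(c,np.c_[x+r*np.cos(t),y+r*np.sin(t),0*t+z],'wrist')
    cv2.polylines(big,[((P-[225,115])*6).astype(int)],True,(0,255,0),1)
cv2.imwrite('pics/ov1.png',big)
E
python3 ov.py
```

```text
[ 5.08017837e+02 -1.53312092e+02  4.73502343e-01] 27.129685831770548 1.9557400886740195 [[-0.25538021  0.84595395]
 [-0.37798702 -0.71611189]
 [ 1.40236659 -0.24342574]
 [-0.66014668 -0.11511223]]
```

View pics/ov1.png

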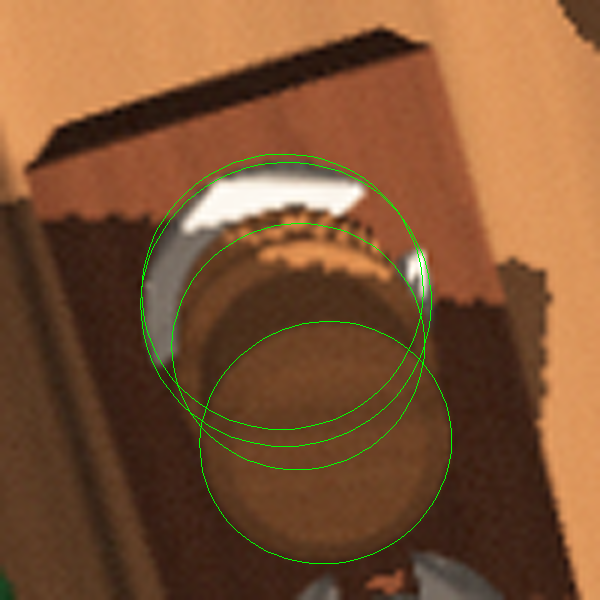

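>>> servo_tool([
  {"translation":[1.2,0.2,0],"gripper":62},
  {"translation":[1.2,0.2,0],"gripper":62},
  {"translation":[0.05,0.03,-1.5],"gripper":62},
  {"translation":[0,0,-2],"gripper":62},
  {"translation":[0,0,0],"gripper":62},
])

```text
$.series[0]: bad value
```

Run:
```python
from h import *
s=arm.observe(); print(s['time'],s['eef_pos'],s['gripper_width'])
c=cams.get_calibration('wrist'); w=cams.get_image('wrist')
x,y=508,-153.4
for r,z in [(18,182),(28,90),(22,137)]:
    t=np.linspace(0,2*np.pi,80); P=proj(c,np.c_[x+r*np.cos(t),y+r*np.sin(t),0*t+z],'wrist')
    cv2.polylines(w,[P.astype(int)],True,(0,255,0),1)
crop(w,150,130,350,330,4,'pics/w2.png')
```

```text
1.7 [ 482.382434   -158.87732096  265.29763028] 92.03566352577286
```

View pics/w2.png

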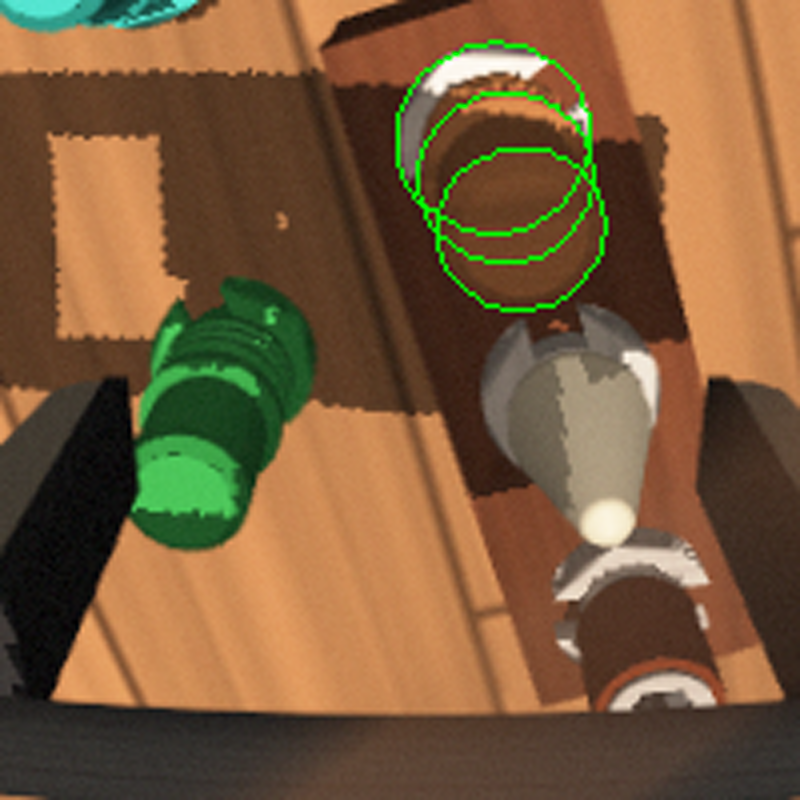

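>>> servo_tool([
  {"translation":[1.3,0.25,0],"delta_rot":[0,0,0],"gripper":62},
  {"translation":[1.2,0.25,0],"delta_rot":[0,0,0],"gripper":62},
  {"translation":[0,0,-1.5],"delta_rot":[0,0,0],"gripper":62},
  {"translation":[0,0,-2],"delta_rot":[0,0,0],"gripper":62},
  {"translation":[0,0,0],"delta_rot":[0,0,0],"gripper":62},
])

```text
time: 2.25
eef_pos: [506.3, -154.7, 228.4]
tcp_rot: [-0.0, 0.991, -0.133, -0.002]
ft_force: [0.3, 0.1, 0.6]
gripper_width: 57.4
```

Run:
```python
from h import *
s=arm.observe(); print(s['time'],s['eef_pos'],s['gripper_width'])
c=cams.get_calibration('wrist'); w=cams.get_image('wrist')
x,y=508,-153.4
for r,z in [(18,182),(28,90),(22,137)]:
    t=np.linspace(0,2*np.pi,80); P=proj(c,np.c_[x+r*np.cos(t),y+r*np.sin(t),0*t+z],'wrist')
    cv2.polylines(w,[P.astype(int)],True,(0,255,0),1)
crop(w,150,130,350,330,4,'pics/w3.png')
```

```text
2.25 [ 506.26582018 -154.74224196  228.37305109] 57.37599048954531
```

View pics/w3.png

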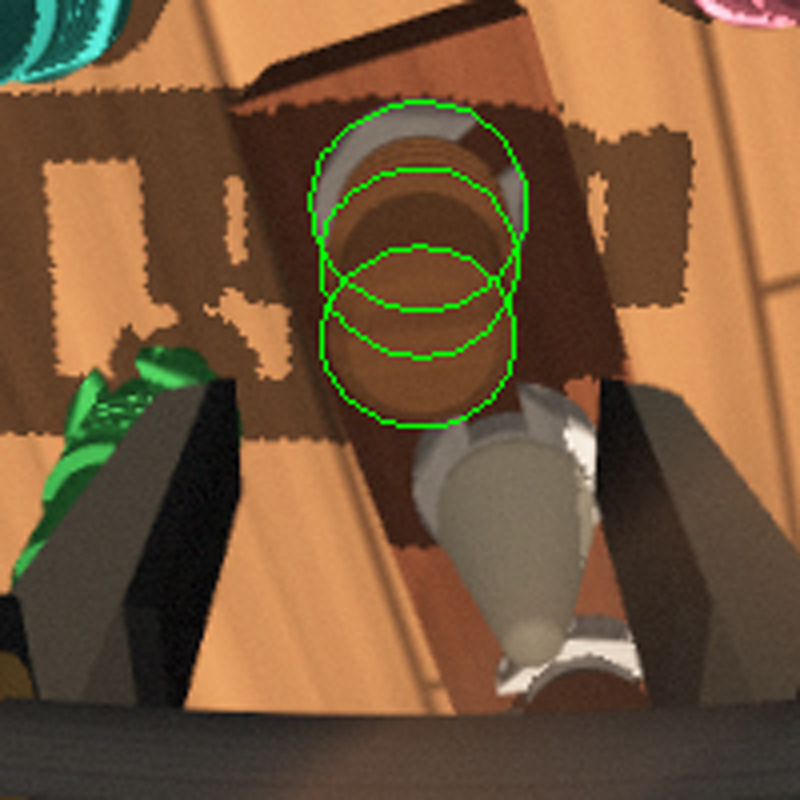

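>>> servo_tool([
  {"translation":[0.15,0.1,-2.5],"delta_rot":[0,0,0],"gripper":62},
  {"translation":[0,0,-2.5],"delta_rot":[0,0,0],"gripper":62},
  {"translation":[0,0,-1.7],"delta_rot":[0,0,0],"gripper":62},
  {"translation":[0,0,-0.7],"delta_rot":[0,0,0],"gripper":62},
  {"translation":[0,0,0],"delta_rot":[0,0,0],"gripper":62},
])

```text
time: 2.8
eef_pos: [508.8, -153.9, 156.6]
tcp_rot: [-0.0, 0.991, -0.132, -0.0]
ft_force: [-0.8, -0.3, -0.0]
gripper_width: 56.9
```

>>> servo_tool([
  {"translation":[0,0,0],"delta_rot":[0,0,0],"gripper":30},
  {"translation":[0,0,0],"delta_rot":[0,0,0],"gripper":20},
  {"translation":[0,0,0],"delta_rot":[0,0,0],"gripper":20},
  {"translation":[0,0,0],"delta_rot":[0,0,0],"gripper":20},
  {"translation":[0,0,0],"delta_rot":[0,0,0],"gripper":20},
], force=50)

```text
time: 3.3
eef_pos: [508.8, -153.7, 157.4]
tcp_rot: [0.0, 0.991, -0.132, 0.0]
ft_force: [-2.9, 0.5, 6.6]
gripper_width: 35.0
```

>>> servo_tool([
  {"translation":[0,0,1],"delta_rot":[0,0,0],"gripper":20},
  {"translation":[0,0,2],"delta_rot":[0,0,0],"gripper":20},
  {"translation":[0,0,3],"delta_rot":[0,0,0],"gripper":20},
  {"translation":[0,0,4],"delta_rot":[0,0,0],"gripper":20},
  {"translation":[0,0,4],"delta_rot":[0,0,0],"gripper":20},
])

```text
time: 3.8
eef_pos: [508.0, -153.4, 297.9]
tcp_rot: [-0.0, 0.991, -0.132, -0.001]
ft_force: [1.0, -0.0, -4.4]
gripper_width: 35.8
```

>>> servo_tool([
  {"translation":[0,0,4],"delta_rot":[0,0,0],"gripper":20},
  {"translation":[0,0,2.5],"delta_rot":[0,0,0],"gripper":20},
  {"translation":[0,1,1],"delta_rot":[0,0,0],"gripper":20},
  {"translation":[0,0,0],"delta_rot":[0,0,0],"gripper":20},
])

```text
time: 4.2
eef_pos: [508.9, -142.6, 372.5]
tcp_rot: [-0.0, 0.991, -0.132, 0.001]
ft_force: [-0.3, 0.3, -4.7]
gripper_width: 35.4
```

Run:
```python
from h import *
s=arm.observe(); print(s['time'],s['eef_pos'],s['tcp_rot'],s['gripper_width'],s['ft_force'],s['ft_torque'])
c=cams.get_calibration('wrist'); w=cams.get_image('wrist')
cv2.imwrite('pics/w4.png',w)
crop(w,170,130,340,300,4,'pics/w4c.png')
import pickle; pickle.dump((s,c),open('w4.pkl','wb'))
```

```text
4.2 [ 508.85322724 -142.60043078  372.50592103] [-2.34074624e-04  9.91264797e-01 -1.31883683e-01  8.61380038e-04] 35.368265985696944 [-0.34802798  0.32732097 -4.71794039] [-0.01859015 -0.09547139 -0.01237921]
```

View pics/w4c.png

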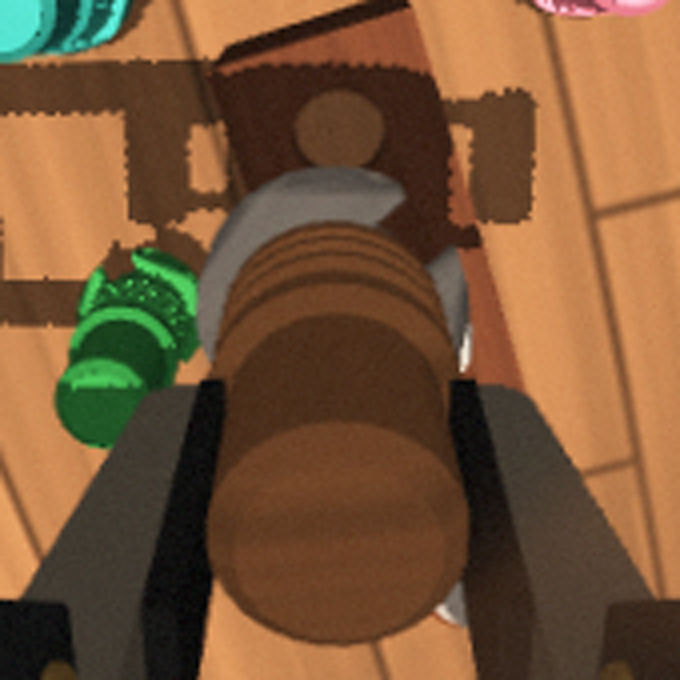

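View pics/w4.png

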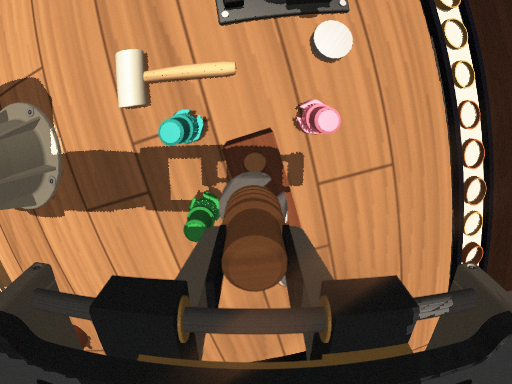

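```bash
cat > fit2.py <<'E'
from h import *
import pickle
from scipy.optimize import least_squares
s,c=pickle.load(open('w4.pkl','rb'))
# nominal: rotation tool->world smooth
Rt=q2R([0,.9913,-.1319,0.0003]); Rt=q2R(s['tcp_rot'])
tcp=s['eef_pos']
# arbor frame in tool: seat at (tx,ty,h) ; arbor z = -tool z tilted (a,b), x axis yaw
def arb(p):
    tx,ty,h,a,b,yaw=p
    Ra=R.from_rotvec([np.pi,0,0])   # arbor z=-tool z, x = tool x
    Ra=R.from_euler('xy',[a,b])*Ra*R.from_euler('z',yaw)
    return Ra,np.array([tx,ty,h])
def W(p,P):
    Ra,t=arb(p); return Rt.apply(Ra.apply(P)+t)+tcp
Q=lambda u,v:np.array([u/4+170,v/4+130])
h=np.arcsin(8.5/28)
cp=lambda t,z,r=28:[r*np.cos(t),r*np.sin(t),z]
if __name__=='__main__':
    obs=np.array([Q(338,533),Q(405,193),Q(452,246),Q(212,348)])
    def M(p): return proj(c,W(p,np.array([[0,0,104],cp(h,12),cp(-h,12),cp(np.pi-h,12)])),'wrist')
    best=None
    for y0 in np.arange(-3,3.1,.5):
        r=least_squares(lambda p:np.r_[(M(p)-obs).ravel(),(p[2]-79)/2,p[0]/1.,p[3]/.03,p[4]/.03],[0,0,79,0,0,y0],x_scale=[1,1,1,.05,.05,.1])
        if best is None or r.cost<best.cost: best=r
    p=best.x; print(p,best.cost,np.round(best.fun,2))
    d=W(p,np.array([[1,0,0],[0,0,0]])); v=d[0]-d[1]; print('slot az',np.degrees(np.arctan2(v[1],v[0])),'seat',d[1]-tcp)
    w=cv2.imread('pics/w4.png'); big=cv2.resize(w[130:300,170:340],None,fx=4,fy=4,interpolation=cv2.INTER_CUBIC)
    for r,z in [(18,104),(28,12),(28,0),(22,59)]:
        t=np.linspace(0,2*np.pi,80); P=proj(c,W(p,np.c_[r*np.cos(t),r*np.sin(t),0*t+z]),'wrist')
        cv2.polylines(big,[((P-[170,130])*4).astype(int)],True,(0,255,0),1)
    for t in (h,-h,np.pi-h,np.pi+h):
        P=proj(c,W(p,np.array([cp(t,12),cp(t,0)])),'wrist')
        cv2.polylines(big,[((P-[170,130])*4).astype(int)],False,(0,0,255),2)
    cv2.imwrite('pics/ov4.png',big)
E
python3 fit2.py
```

```text
[-2.15925158e-01 -1.11690145e+00  8.14369936e+01 -4.44745562e-03
 -1.22630778e-02  7.14941688e-01] 4.55185216152926 [-0.14  0.11 -0.13 -1.5   1.61  0.64 -1.12  0.89  1.22 -0.22 -0.15 -0.41]
slot az 25.809055515042658 seat [  0.22771367   1.15379354 -81.43644721]
```

View pics/ov4.png

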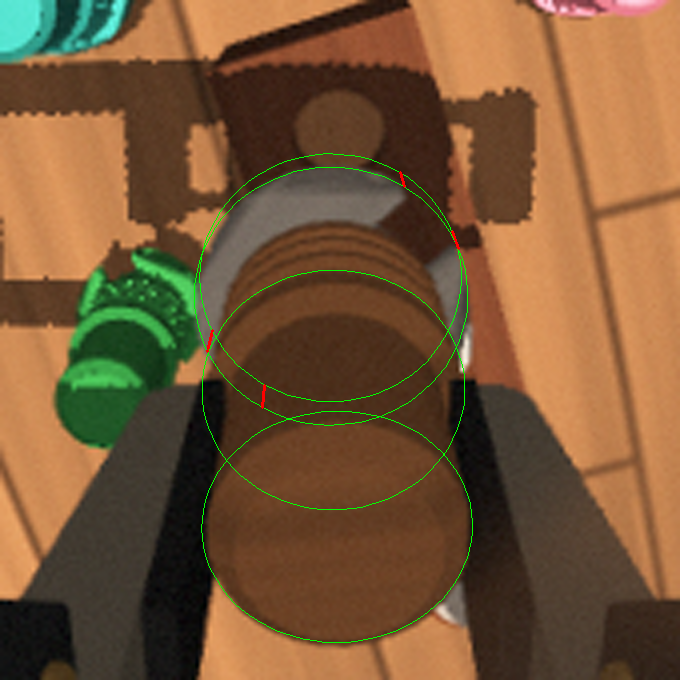

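```bash
cat > fit3.py <<'E'
from fit2 import *
def ext(p,r,z):
    t=np.linspace(0,2*np.pi,361); P=proj(c,W(p,np.c_[r*np.cos(t),r*np.sin(t),0*t+z]),'wrist'); return P[:,0].min(),P[:,0].max(),P[:,1].min(),P[:,1].max()
def res(p):
    a=ext(p,18,104); b=ext(p,28,0); b2=ext(p,28,12)
    o=[a[0]-(207/4+170),a[1]-(470/4+170),a[3]-(645/4+130), b[2]-(167/4+130), min(b[0],b2[0])-(197/4+170), max(b2[1],b[1])-(469/4+170)]
    M=proj(c,W(p,np.array([cp(h,12),cp(-h,12)])),'wrist')
    o+=list(((M-[Q(407,192),Q(450,247)])*.7).ravel())
    return np.r_[o,(p[2]-79)/1.5,p[0]/1.5]
best=None
for y0 in (0.4,.7,1.0):
    r=least_squares(res,[0,0,79,0,0,y0],x_scale=[1,1,1,.05,.05,.1],diff_step=1e-4)
    if best is None or r.cost<best.cost: best=r
p=best.x; print(p,best.cost,np.round(best.fun,2))
np.save('p.npy',p)
d=W(p,np.array([[1,0,0],[0,0,0],[0,0,1]])); v=d[0]-d[1]; print('slot az',np.degrees(np.arctan2(v[1],v[0])),'seat',d[1]-tcp,'z',d[2]-d[1])
w=cv2.imread('pics/w4.png'); big=cv2.resize(w[130:300,170:340],None,fx=4,fy=4,interpolation=cv2.INTER_CUBIC)
for r,z in [(18,104),(28,12),(28,0),(22,59),(22,20)]:
    t=np.linspace(0,2*np.pi,80); P=proj(c,W(p,np.c_[r*np.cos(t),r*np.sin(t),0*t+z]),'wrist')
    cv2.polylines(big,[((P-[170,130])*4).astype(int)],True,(0,255,0),1)
for t in (h,-h,np.pi-h,np.pi+h):
    P=proj(c,W(p,np.array([cp(t,12),cp(t,0)])),'wrist')
    cv2.polylines(big,[((P-[170,130])*4).astype(int)],False,(0,0,255),2)
cv2.imwrite('pics/ov5.png',big)
E
python3 fit3.py
```

```text
[ 1.85352591e-01  1.15525226e+00  8.06520173e+01 -2.96941338e-02
 -1.01269567e-02  7.74829687e-01] 4.2580936017533855 [-1.15  1.21  0.1  -0.57 -0.21  0.2  -1.4   0.15  1.22  0.79  1.1   0.12]
slot az 29.233799789459642 seat [ 1.95588451e-02 -1.14442489e+00 -8.06523823e+01] z [0.01576437 0.0257736  0.9995435 ]
```

View pics/ov5.png

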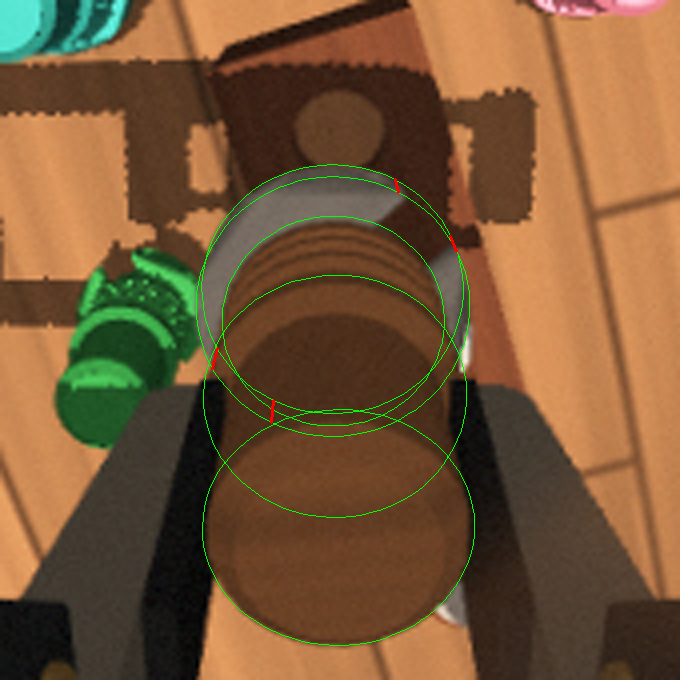

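>>> servo_tool([
  {"translation":[0,1.5,0.5],"delta_rot":[0,0,0.08],"gripper":20},
  {"translation":[0.3,3,0.3],"delta_rot":[0,0,0.1],"gripper":20},
  {"translation":[0.3,3,0],"delta_rot":[0,0,0.1],"gripper":20},
  {"translation":[0.3,3,0],"delta_rot":[0,0,0.1],"gripper":20},
  {"translation":[0.3,3,0],"delta_rot":[0,0,0.1],"gripper":20},
])

```text
time: 4.75
eef_pos: [519.7, -7.5, 377.1]
tcp_rot: [-0.0, 0.994, 0.109, -0.002]
ft_force: [-0.4, 0.5, -5.0]
gripper_width: 35.3
```

>>> servo_tool([
  {"translation":[0.5,3,0],"delta_rot":[-0.01,-0.09,0.02],"gripper":20},
  {"translation":[0.5,3,0],"delta_rot":[-0.012,-0.104,0],"gripper":20},
  {"translation":[0.5,3,0],"delta_rot":[-0.012,-0.104,0],"gripper":20},
  {"translation":[0.5,3,0],"delta_rot":[-0.012,-0.104,0],"gripper":20},
  {"translation":[0.3,3,0],"delta_rot":[-0.014,-0.118,0],"gripper":20},
])

```text
time: 5.25
eef_pos: [542.7, 142.4, 377.5]
tcp_rot: [0.059, 0.959, 0.114, 0.252]
ft_force: [1.5, -1.4, -5.1]
gripper_width: 35.2
```

>>> servo_tool([
  {"translation":[0.2,2,0],"delta_rot":[0,0,0],"gripper":20},
  {"translation":[0,1,0],"delta_rot":[0,0,0],"gripper":20},
  {"translation":[0,0,0],"delta_rot":[0,0,0],"gripper":20},
])

```text
time: 5.55
eef_pos: [545.0, 172.2, 377.8]
tcp_rot: [0.059, 0.96, 0.115, 0.25]
ft_force: [-0.8, 0.4, -4.0]
gripper_width: 35.2
```

```bash
cat > look.py <<'E'
import sys,pickle
from h import *
n=sys.argv[1]; b=[int(v) for v in sys.argv[2:7]]
s=arm.observe(); c=cams.get_calibration('wrist'); w=cams.get_image('wrist')
M=q2R(s['tcp_rot']).as_matrix()
print(s['time'],s['eef_pos'],s['gripper_width'],s['ft_force'],s['ft_torque'],s['joint_pos']); print(M)
cv2.imwrite(f'pics/{n}.png',w); crop(w,*b,f'pics/{n}c.png'); pickle.dump((s,c),open(n+'.pkl','wb'))
E
python3 look.py w5 170 100 340 240 4
```

```text
5.55 [545.00503835 172.21526318 377.81917522] 35.24104571570893 [-0.76811848  0.41312832 -3.96514879] [ 0.09768128  0.65140009 -0.0340592 ] [ 0.47165836 -0.07859914  1.90214611 -0.35708264  0.90430782  0.39727547]
[[ 0.84841252  0.19011845  0.49401536]
 [ 0.24949514 -0.96672997 -0.05643873]
 [ 0.46684941  0.17113776 -0.86761944]]
```

View pics/w5.png

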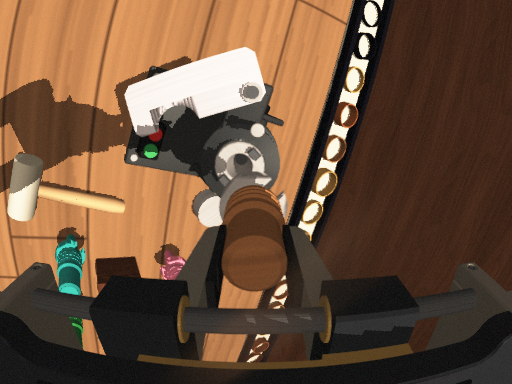

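```bash
python3 -c "
from h import *
w=cv2.imread('pics/w5.png'); crop(w,120,35,290,185,4,'pics/w5c.png')
crop(w,200,120,300,220,7,'pics/w5d.png')"
```

```text
(no output)
```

View pics/w5c.png

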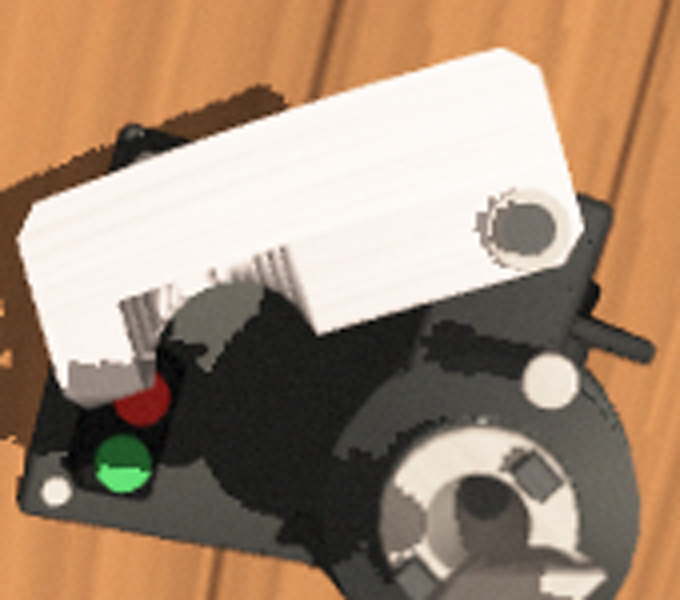

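View pics/w5d.png

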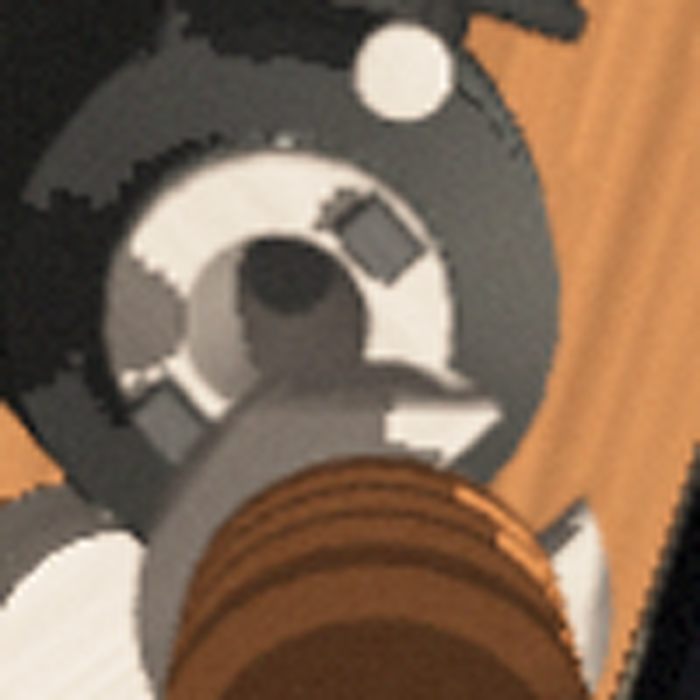

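```bash
cat > nose.py <<'E'
from h import *
import pickle
from scipy.optimize import least_squares
def frame(az,phi,lean=np.pi/6):
    # az: azimuth of machine 'back' ; e_b,e_l,zs
    b=np.array([np.cos(az),np.sin(az),0]); l=np.array([-np.sin(az),np.cos(az),0])
    zs=-b*np.sin(lean)+np.array([0,0,np.cos(lean)]); eb=b*np.cos(lean)+np.array([0,0,np.sin(lean)])
    x=eb*np.cos(phi)+l*np.sin(phi); y=np.cross(zs,x)
    return np.c_[x,y,zs]
def circ(r,z,n=361):
    t=np.linspace(0,2*np.pi,n); return np.c_[r*np.cos(t),r*np.sin(t),0*t+z]
if __name__=='__main__':
    s,c=pickle.load(open('w5.pkl','rb'))
    Q=lambda u,v:np.array([u/7+200,v/7+120])
    def Wd(p,P): return P@frame(p[2],p[3]).T+[p[0],p[1],200]
    def res(p):
        A=proj(c,Wd(p,circ(30.5,0)),'wrist'); B=proj(c,Wd(p,circ(16.5,0)),'wrist')
        q0,q1=Q(107,150),Q(455,0); m0,m1=Q(185,233),Q(368,0)
        o=[A[:,0].min()-q0[0],A[:,1].min()-q0[1],A[:,0].max()-q1[0],B[:,0].min()-m0[0],B[:,1].min()-m0[1],B[:,0].max()-m1[0]]
        D=proj(c,Wd(p,np.array([[24.2,0,8],[-24.2,0,8]])),'wrist')
        o+=list((D-[Q(382,239),Q(172,420)]).ravel())
        return np.r_[o,(p[2]+.115)/.02]
    r=least_squares(res,[625,163,-.115,1.09],x_scale=[1,1,.02,.05],diff_step=1e-4)
    p=r.x; print(p,np.degrees(p[2:]),np.round(r.fun,2)); np.save('nose.npy',p)
    w=cv2.imread('pics/w5.png'); big=cv2.resize(w[120:220,200:300],None,fx=7,fy=7,interpolation=cv2.INTER_CUBIC)
    L=[circ(30.5,0),circ(16.5,0)]
    for sg in (1,-1):
        for z in (0,9): L.append(np.array([[sg*a,b,z] for a,b in [(19.5,-7),(29,-7),(29,7),(19.5,7),(19.5,-7)]]))
    for P in L:
        P=proj(c,Wd(p,P),'wrist'); cv2.polylines(big,[((P-[200,120])*7).astype(int)],False,(0,255,0),1)
    cv2.imwrite('pics/ov6.png',big)
    F=frame(p[2],p[3]); print('zs',F[:,2],'x',F[:,0])
    # arbor in hand
    ap=np.load('p.npy'); Ra=R.from_euler('xy',ap[3:5])*R.from_rotvec([np.pi,0,0])*R.from_euler('z',ap[5])
    Rt=q2R(s['tcp_rot']); Rw=(Rt*Ra).as_matrix(); seat=Rt.apply(ap[:3])+s['eef_pos']
    print('arbor z',Rw[:,2],'seat',seat)
    d=seat-[p[0],p[1],200]; print('seat in nose frame (back,left,z)',d@frame(p[2],0))
    xa=Rw[:,0]@F; print('slot angle rel dogs deg',np.degrees(np.arctan2(xa[1],xa[0])),'arbor z in frame(b,l)',Rw[:,2]@frame(p[2],0))
E
python3 nose.py
```

```text
[ 6.25500254e+02  1.62854646e+02 -1.15060217e-01  1.06902489e+00] [-6.5924648  61.25061419] [-0.46 -0.17 -0.15 -0.21 -0.52  0.75  0.19  0.24 -0.08  0.51 -0.  ]
zs [-0.49669394  0.05740325  0.8660254 ] x [0.51444066 0.82311331 0.24048969]
arbor z [-0.49082893  0.08763842  0.86683705] seat [585.22526383 166.5927935  308.12815605]
seat in nose frame (back,left,z) [ 19.0438721   -0.91040086 113.86065532]
slot angle rel dogs deg 3.343209108759348 arbor z in frame(b,l) [0.00244534 0.03070858 0.99952539]
```

View pics/ov6.png

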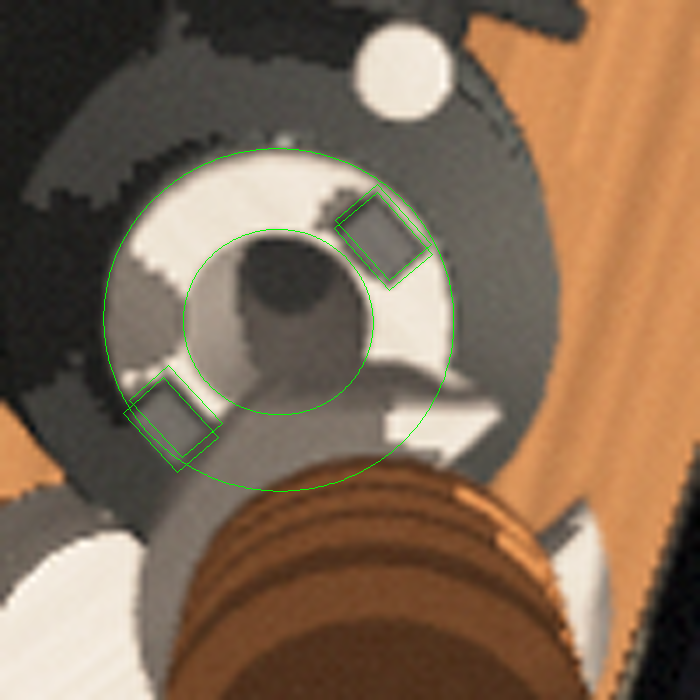

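```bash
cat > ov7.py <<'E'
from nose import *
import sys
def ovarb(n,ap,out,u0,v0,u1,v1,sc):
    s,c=pickle.load(open(n+'.pkl','rb'))
    Ra=R.from_euler('xy',ap[3:5])*R.from_rotvec([np.pi,0,0])*R.from_euler('z',ap[5]); Rt=q2R(s['tcp_rot'])
    W=lambda P:Rt.apply(Ra.apply(P)+ap[:3])+s['eef_pos']
    w=cv2.imread(f'pics/{n}.png'); big=cv2.resize(w[v0:v1,u0:u1],None,fx=sc,fy=sc,interpolation=cv2.INTER_CUBIC)
    L=[circ(18,104),circ(22,59),circ(22,20)]
    h=np.arcsin(8.5/28)
    for k in (0,np.pi):
        t=np.linspace(h,np.pi-h,60)+k
        for z in (0,12):
            L.append(np.r_[[[18*np.cos(k)-8.5*np.sin(k),18*np.sin(k)+8.5*np.cos(k),z]],np.c_[28*np.cos(t),28*np.sin(t),0*t+z],[[-18*np.cos(k)-8.5*np.sin(k),-18*np.sin(k)+8.5*np.cos(k),z]]])
    for P in L:
        P=proj(c,W(P),'wrist'); cv2.polylines(big,[((P-[u0,v0])*sc).astype(int)],False,(0,255,0),1)
    cv2.imwrite(out,big)
if __name__=='__main__':
    ap=np.load('p.npy'); ovarb('w5',ap,'pics/ov7.png',200,160,310,300,5)
E
python3 ov7.py
```

```text
(no output)
```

View pics/ov7.png

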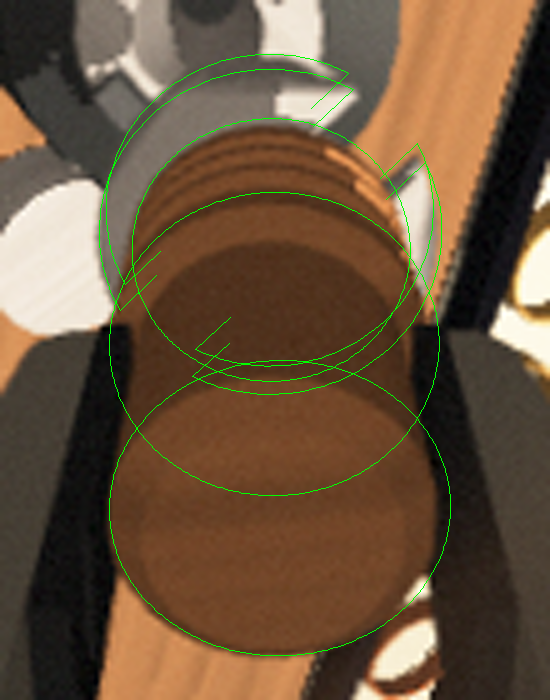

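```bash
python3 -c "
from h import *
w=cv2.imread('pics/w5.png'); crop(w,215,165,295,225,9,'pics/w5e.png')
crop(w,210,220,300,300,8,'pics/w5f.png')"
```

```text
(no output)
```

View pics/w5e.png

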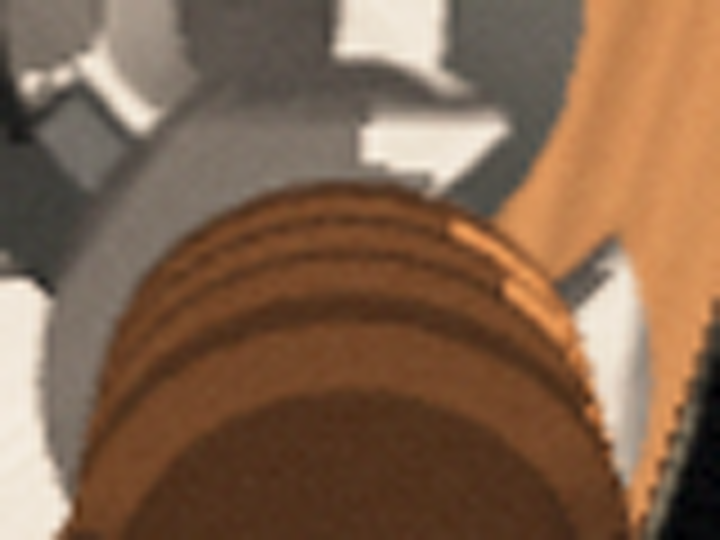

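View pics/w5f.png

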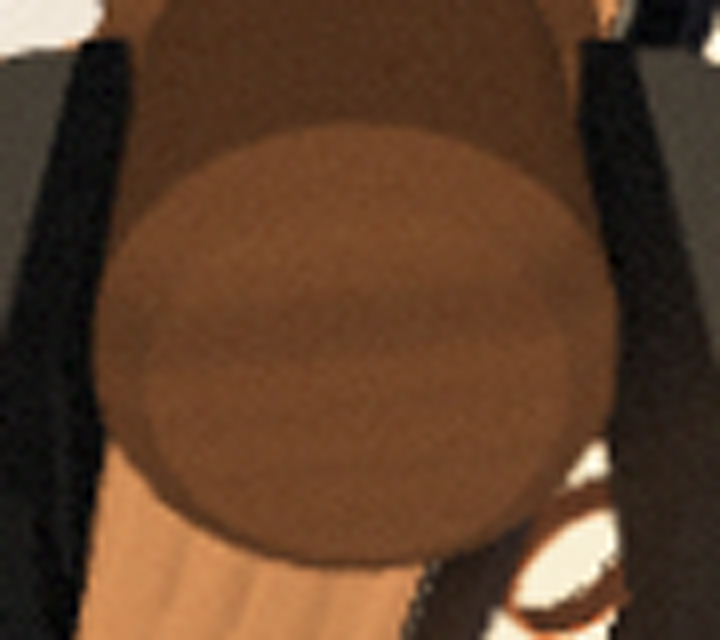

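```bash
cat > fit5.py <<'E'
from nose import *
from ov7 import ovarb
s,c=pickle.load(open('w5.pkl','rb')); Rt=q2R(s['tcp_rot'])
def W(p,P):
    Ra=R.from_euler('xy',p[3:5])*R.from_rotvec([np.pi,0,0])*R.from_euler('z',p[5]); return Rt.apply(Ra.apply(P)+p[:3])+s['eef_pos']
E=lambda u,v:np.array([u/9+215,v/9+165])
G=lambda u,v:np.array([u/8+210,v/8+220])
h=np.arcsin(8.5/28)
cp=lambda t,z,r=28:[r*np.cos(t),r*np.sin(t),z]
def ext(p,r,z):
    P=proj(c,W(p,circ(r,z)),'wrist'); return P[:,0].min(),P[:,0].max(),P[:,1].min(),P[:,1].max()
def res(p):
    a=ext(p,18,104); b=ext(p,28,0); b2=ext(p,28,12)
    l,t=G(92,122); r,bo=G(618,566)
    o=[a[0]-l,a[1]-r,a[2]-t,a[3]-bo, b[2]-E(0,62)[1], min(b[0],b2[0])-E(44,0)[0], max(b2[1],b[1])-E(651,0)[0]]
    M=proj(c,W(p,np.array([cp(h,12),cp(-h,0),cp(-h,12)])),'wrist')
    o+=list(((M-[E(511,122),E(612,240),E(618,258)])*.7).ravel())
    return np.r_[o,(p[2]-79)/3,p[0]/1.5]
r=least_squares(res,np.load('p.npy'),x_scale=[1,1,1,.05,.05,.1],diff_step=1e-4)
p=r.x; print(p,r.cost,np.round(r.fun,2)); np.save('p5.npy',p)
ovarb('w5',p,'pics/ov8.png',200,160,310,300,5)
n=np.load('nose.npy'); F=frame(n[2],n[3])
Ra=R.from_euler('xy',p[3:5])*R.from_rotvec([np.pi,0,0])*R.from_euler('z',p[5])
Rw=(Rt*Ra).as_matrix(); seat=W(p,np.zeros((1,3)))[0]
print('seat in nose',(seat-[n[0],n[1],200])@frame(n[2],0),'z',Rw[:,2]@frame(n[2],0))
xa=Rw[:,0]@F; print('slot-dog',np.degrees(np.arctan2(xa[1],xa[0])))
E
python3 fit5.py
```

```text
[-2.73284925e-01  2.47660181e+00  8.39960120e+01 -1.44889147e-02
 -6.15213276e-03  7.31420314e-01] 3.248049020341604 [-0.36  0.37 -0.56  0.81 -0.32 -0.13 -0.07 -0.47  0.64  0.17 -0.9   0.73
  0.56  1.67 -0.18]
seat in nose [ 19.05893522  -2.30667026 110.51568614] z [0.00396803 0.01507076 0.99987856]
slot-dog 0.85607478780097
```

View pics/ov8.png

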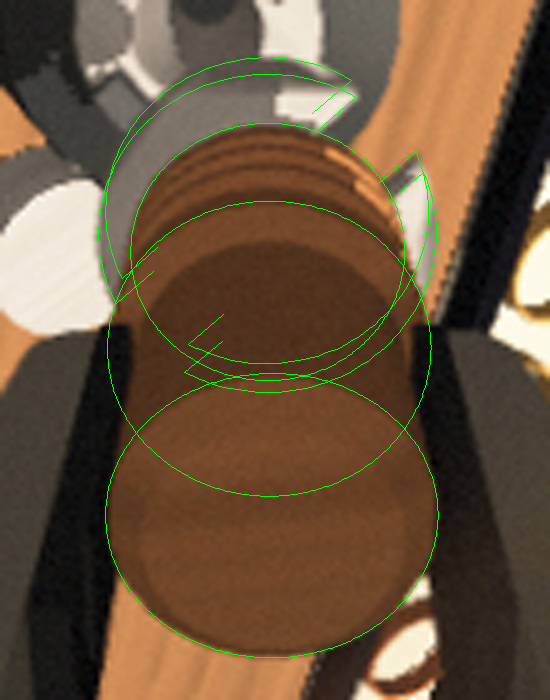

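>>> servo_tool([
  {"translation":[-0.8,0.25,-0.5],"delta_rot":[0.012,-0.001,-0.004],"gripper":20},
  {"translation":[-0.8,0.25,-0.45],"delta_rot":[0.013,-0.002,-0.004],"gripper":20},
  {"translation":[0.9,-0.1,-1.6],"delta_rot":[0,0,0],"gripper":20},
  {"translation":[1.0,-0.1,-1.7],"delta_rot":[0,0,0],"gripper":20},
  {"translation":[0,0,0],"delta_rot":[0,0,0],"gripper":20},
])

```text
time: 6.1
eef_pos: [547.5, 172.8, 334.2]
tcp_rot: [0.049, 0.961, 0.106, 0.252]
ft_force: [-1.0, -1.5, -3.3]
gripper_width: 35.5
```

>>> servo_tool([
  {"translation":[0.4,-0.05,-0.7],"delta_rot":[0,0,0],"gripper":20},
  {"translation":[0.4,-0.05,-0.7],"delta_rot":[0,0,0],"gripper":20},
  {"translation":[0,0,0],"delta_rot":[0,0,0],"gripper":20},
])

```text
time: 6.4
eef_pos: [556.5, 173.0, 322.3]
tcp_rot: [0.049, 0.96, 0.106, 0.254]
ft_force: [-0.2, -0.7, -4.5]
gripper_width: 35.3
```

```bash
python3 look.py w6 200 110 300 210 7
python3 - <<'E'
from nose import *
s=arm.observe();c=pickle.load(open('w6.pkl','rb'))[1]
sc=cams.get_image('scene'); cv2.imwrite('pics/s6.png',sc); crop(sc,240,150,420,320,4,'pics/s6c.png')
n=np.load('nose.npy')
for f in ('p.npy','p5.npy'):
    p=np.load(f);Rt=q2R(s['tcp_rot'])
    Ra=R.from_euler('xy',p[3:5])*R.from_rotvec([np.pi,0,0])*R.from_euler('z',p[5]); Rw=(Rt*Ra).as_matrix(); F=frame(n[2],n[3])
    seat=Rt.apply(p[:3])+s['eef_pos']
    print('seat in nose',(seat-[n[0],n[1],200])@frame(n[2],0),'z',Rw[:,2]@frame(n[2],0))
E
```

```text
6.4 [556.53937936 172.98218214 322.32810156] 35.34606714380249 [-0.23184994 -0.67471878 -4.54341684] [-0.02534793  0.64646758  0.03195411] [ 0.44992409 -0.01968953  1.97094238 -0.37286439  0.76365059  0.44478901]
[[ 0.84837928  0.17923631  0.49812342]
 [ 0.22852427 -0.97274895 -0.03919374]
 [ 0.47752409  0.14708444 -0.8662199 ]]
seat in nose [ 1.59869804  2.73044962 60.53793859] z [2.72319458e-04 1.29117816e-02 9.99916602e-01]
seat in nose [ 1.59242473  1.3937443  57.16869632] z [ 0.00144782 -0.00275975  0.99999514]
```

View pics/w6c.png

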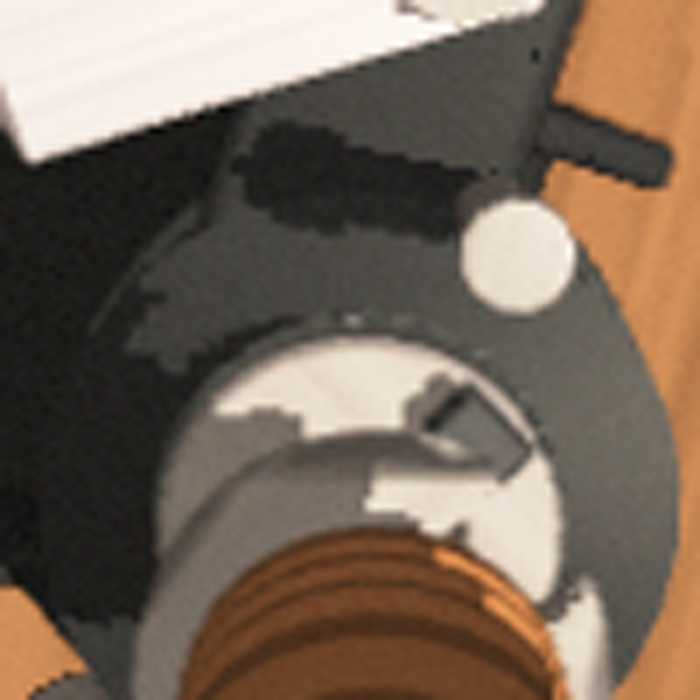

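View pics/s6c.png

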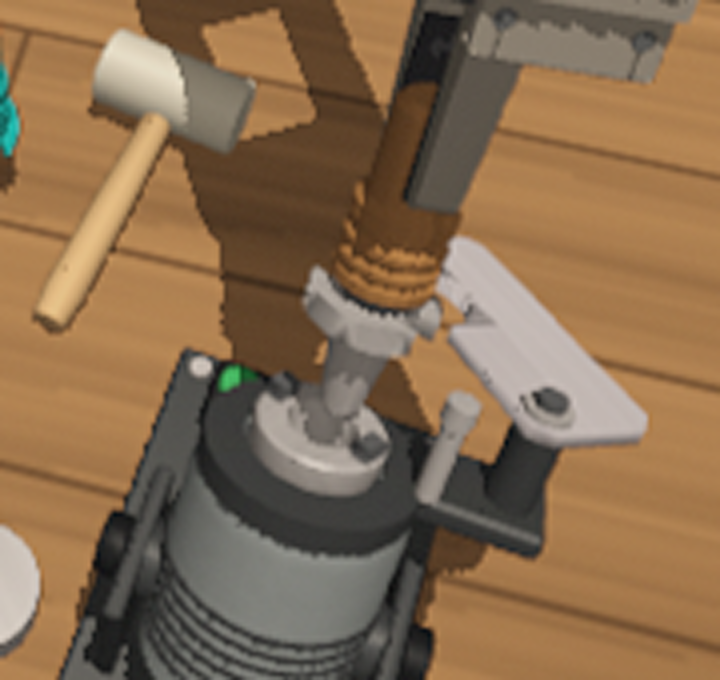

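>>> servo_tool([
  {"translation":[-0.16,-0.15,-0.08],"delta_rot":[0,0,0],"gripper":20},
  {"translation":[0.5,-0.06,-0.87],"delta_rot":[0,0,0],"gripper":20},
  {"translation":[0.5,-0.06,-0.87],"delta_rot":[0,0,0],"gripper":20},
  {"translation":[0.5,-0.06,-0.87],"delta_rot":[0,0,0],"gripper":20},
  {"translation":[0,0,0],"delta_rot":[0,0,0],"gripper":20},
])

```text
time: 7.0
eef_pos: [569.9, 169.5, 294.0]
tcp_rot: [0.049, 0.96, 0.106, 0.253]
ft_force: [0.2, -0.9, -5.3]
gripper_width: 35.1
```

```bash
python3 look.py w7 200 130 300 230 7
python3 - <<'E'
from nose import *
s=arm.observe()
sc=cams.get_image('scene'); crop(sc,240,150,420,320,4,'pics/s7c.png')
n=np.load('nose.npy')
for f in ('p.npy','p5.npy'):
    p=np.load(f);Rt=q2R(s['tcp_rot'])
    Ra=R.from_euler('xy',p[3:5])*R.from_rotvec([np.pi,0,0])*R.from_euler('z',p[5]); Rw=(Rt*Ra).as_matrix(); F=frame(n[2],n[3])
    seat=Rt.apply(p[:3])+s['eef_pos']
    print('seat in nose',(seat-[n[0],n[1],200])@frame(n[2],0),'z',Rw[:,2]@frame(n[2],0))
E
```

```text
7.0 [569.86565292 169.52970612 294.02561985] 35.069379941312384 [ 0.18132516 -0.88785754 -5.31712681] [-0.05366714  0.7096832  -0.024983  ] [ 0.42957848  0.02877136  1.98743602 -0.38786432  0.69829447  0.45380983]
[[ 0.84922037  0.17957395  0.49656617]
 [ 0.22903782 -0.97259633 -0.03997578]
 [ 0.47577982  0.14768068 -0.86707784]]
seat in nose [-0.71338747  0.75589643 29.4336689 ] z [0.00169931 0.01375    0.99990402]
seat in nose [-0.7239294  -0.58363494 26.06555986] z [ 0.00288146 -0.00192097  0.999994  ]
```

View pics/w7c.png

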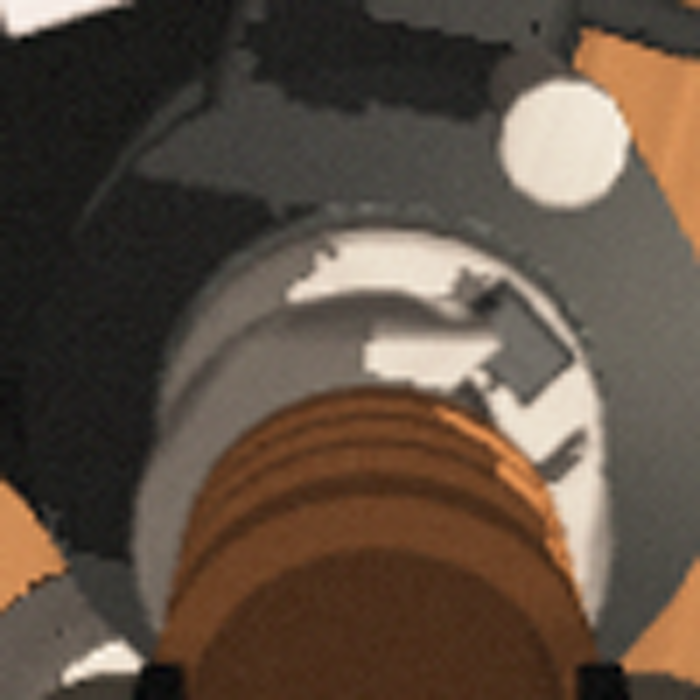

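View pics/s7c.png

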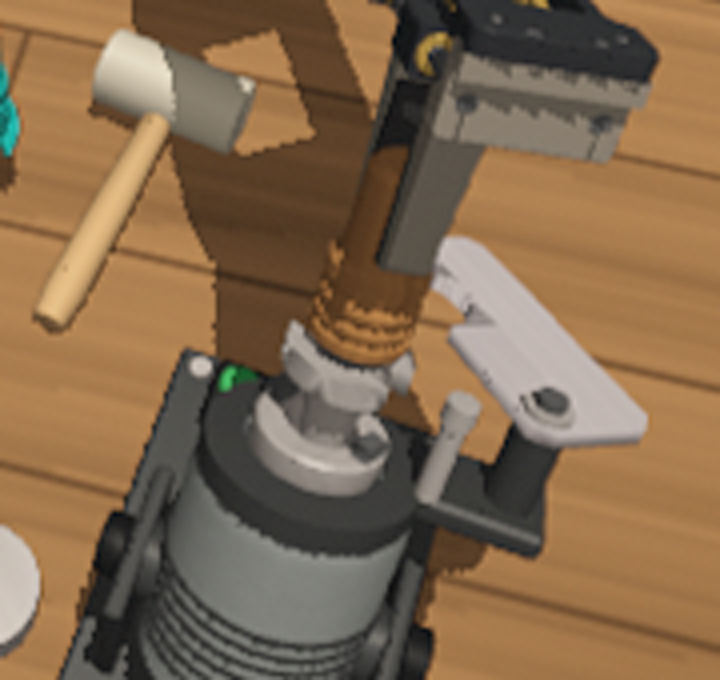

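>>> servo_tool([
  {"translation":[0.3,-0.02,-0.47],"delta_rot":[0,0,0],"gripper":20},
  {"translation":[0.3,-0.03,-0.48],"delta_rot":[0,0,0],"gripper":20},
  {"translation":[0.1,-0.01,-0.18],"delta_rot":[0,0,0],"gripper":20},
  {"translation":[0,0,0],"delta_rot":[0,0,0],"gripper":20},
])

```text
time: 7.5
eef_pos: [577.0, 169.3, 284.4]
tcp_rot: [0.048, 0.96, 0.106, 0.254]
ft_force: [0.8, -0.0, -3.6]
gripper_width: 35.4
```

```bash
cat > chk.py <<'E'
from nose import *
import sys
s=arm.observe()
n=np.load('nose.npy')
print(s['time'],s['ft_force']@frame(n[2],0),s['ft_torque'])
for f in ('p.npy','p5.npy'):
    p=np.load(f);Rt=q2R(s['tcp_rot'])
    Ra=R.from_euler('xy',p[3:5])*R.from_rotvec([np.pi,0,0])*R.from_euler('z',p[5]); Rw=(Rt*Ra).as_matrix(); F=frame(n[2],n[3])
    seat=Rt.apply(p[:3])+s['eef_pos']
    print('seat in nose',(seat-[n[0],n[1],200])@frame(n[2],0),'z',Rw[:,2]@frame(n[2],0))
E
python3 chk.py; python3 look.py w8 200 130 300 230 7
```

```text
7.5 [-1.15797833  0.07819138 -3.50190105] [ 0.05506409  0.64982273 -0.02036753]
seat in nose [ 0.28664107  1.30188325 16.89014267] z [4.63417356e-04 1.29187748e-02 9.99916442e-01]
seat in nose [ 0.28011669 -0.0348472  13.52091085] z [ 0.00164369 -0.0027524   0.99999486]
7.5 [576.9558353  169.31651307 284.36832099] 35.353635650844275 [ 0.75214214 -0.00821374 -3.61172444] [ 0.05506409  0.64982273 -0.02036753] [ 0.42234153  0.04963037  1.98935951 -0.39511541  0.67264102  0.45900577]
[[ 0.84823172  0.17952176  0.49827191]
 [ 0.22877919 -0.97269641 -0.03901002]
 [ 0.47766414  0.14708378 -0.86614279]]
```

View pics/w8c.png

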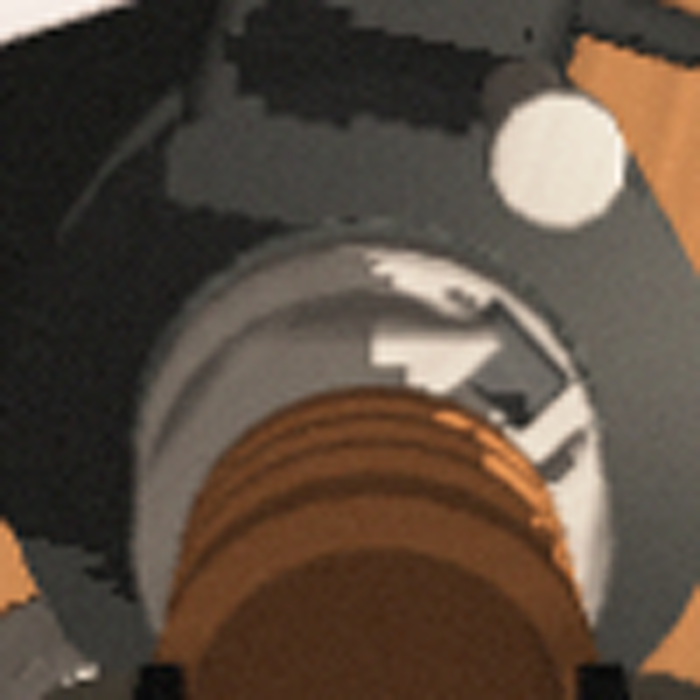

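>>> servo_tool([
  {"translation":[0.2,-0.02,-0.35],"delta_rot":[0,0,0],"gripper":20},
  {"translation":[0.2,-0.02,-0.35],"delta_rot":[0,0,0],"gripper":20},
  {"translation":[0,0,0],"delta_rot":[0,0,0],"gripper":20},
])

```text
time: 7.85
eef_pos: [581.0, 168.8, 277.3]
tcp_rot: [0.049, 0.96, 0.106, 0.254]
ft_force: [0.5, -0.7, -4.2]
gripper_width: 35.2
```

```bash
python3 chk.py; python3 look.py w9 200 130 300 230 7
```

```text
7.85 [-1.6081483  -0.62030858 -3.89234402] [-0.12451569  0.64498537 -0.1061491 ]
seat in nose [0.26145072 1.28343271 8.69823393] z [4.38762131e-04 1.30252907e-02 9.99915071e-01]
seat in nose [ 0.25513826 -0.05365712  5.32914431] z [ 0.0016206  -0.00264575  0.99999519]
7.85 [581.00029687 168.83911315 277.26043633] 35.17229245558731 [ 0.47859962 -0.67974952 -4.17494296] [-0.12451569  0.64498537 -0.1061491 ] [ 0.41773152  0.06373675  1.99139269 -0.40053605  0.6562353   0.46303571]
[[ 0.84822086  0.17955288  0.49827918]
 [ 0.2288759  -0.97266932 -0.03911809]
 [ 0.4776371   0.14722487 -0.86613373]]
```

View pics/w9c.png

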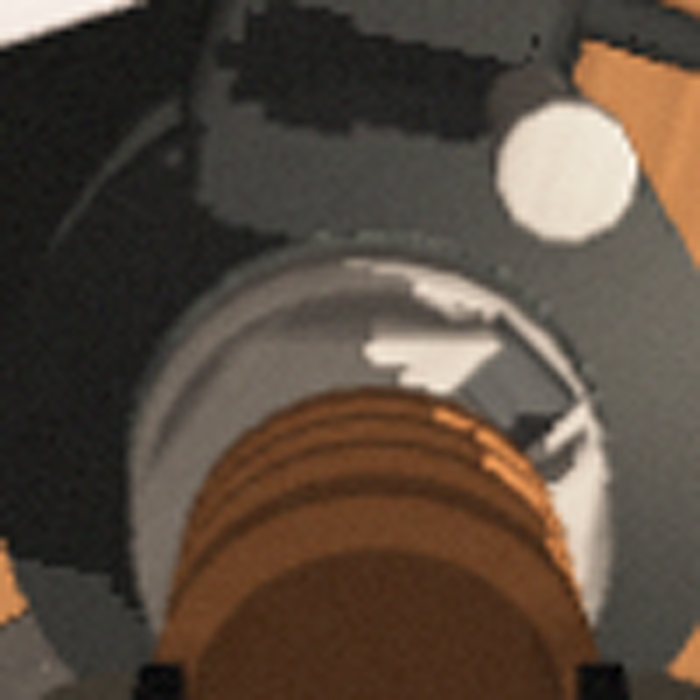

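>>> servo_tool([
  {"translation":[0.15,-0.02,-0.26],"delta_rot":[0,0,0],"gripper":20},
  {"translation":[0.1,-0.01,-0.17],"delta_rot":[0,0,0],"gripper":20},
  {"translation":[0,0,0],"delta_rot":[0,0,0],"gripper":20},
])

```text
time: 8.2
eef_pos: [583.5, 168.5, 273.3]
tcp_rot: [0.049, 0.96, 0.106, 0.254]
ft_force: [0.2, -2.4, -4.9]
gripper_width: 35.3
```

```bash
python3 chk.py; python3 look.py w10 200 130 300 230 7
```

```text
8.2 [-2.04289835 -2.34103323 -4.43758121] [-0.3830782   0.58266421 -0.25120804]
seat in nose [0.51408544 1.22731614 3.96370827] z [9.55023735e-05 1.30069913e-02 9.99915401e-01]
seat in nose [ 0.50887765 -0.10971184  0.59459222] z [ 0.00127668 -0.0026641   0.99999564]
8.2 [583.53886001 168.48777569 273.27249676] 35.3469188330372 [ 0.17785015 -2.37716974 -4.86450724] [-0.3830782   0.58266421 -0.25120804] [ 0.41482456  0.07197889  1.99227347 -0.40387218  0.64658146  0.46537014]
[[ 0.84806157  0.17947706  0.49857753]
 [ 0.22885598 -0.97267336 -0.03913415]
 [ 0.4779294   0.14729062 -0.86596129]]
```

View pics/w10c.png

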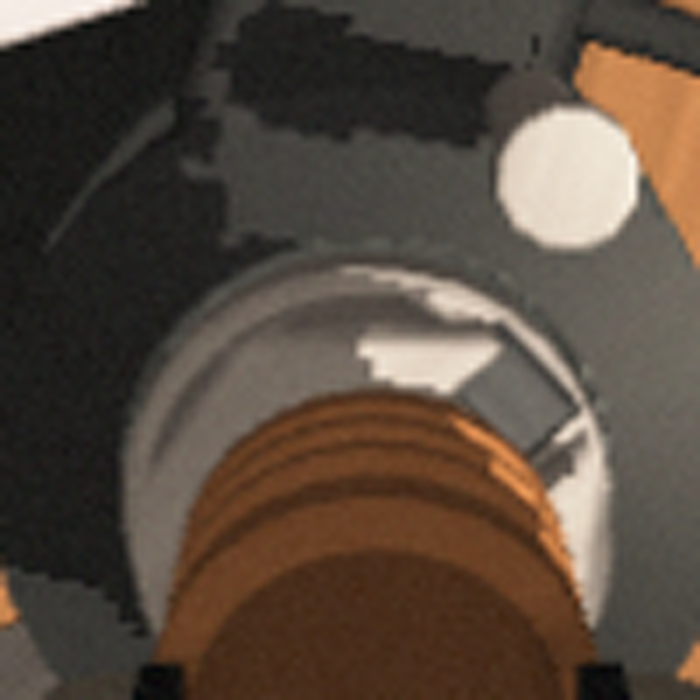

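>>> servo_tool([
  {"translation":[0.08,-0.01,-0.13],"delta_rot":[0,0,0],"gripper":20},
  {"translation":[0.05,-0.01,-0.09],"delta_rot":[0,0,0],"gripper":20},
  {"translation":[0,0,0],"delta_rot":[0,0,0],"gripper":20},
])

```text
time: 8.55
eef_pos: [584.7, 168.3, 271.2]
tcp_rot: [0.049, 0.96, 0.106, 0.254]
ft_force: [-0.5, -2.7, -4.3]
gripper_width: 35.4
```

```bash
python3 chk.py
```

```text
8.55 [-2.32031694 -2.78345834 -3.62385567] [-0.65173139  0.74579788 -0.38827243]
seat in nose [0.47332744 1.17240212 1.55169807] z [1.88506242e-04 1.30062587e-02 9.99915397e-01]
seat in nose [ 0.46775158 -0.16462319 -1.81741846] z [ 0.00136903 -0.00266489  0.99999551]
```

>>> servo_tool([
  {"translation":[0.05,0,-0.09],"delta_rot":[0,0,0],"gripper":20},
  {"translation":[0.05,-0.01,-0.09],"delta_rot":[0,0,0],"gripper":20},
  {"translation":[0,0,0],"delta_rot":[0,0,0],"gripper":20},
])

```text
time: 8.85
eef_pos: [585.6, 168.2, 269.4]
tcp_rot: [0.049, 0.96, 0.106, 0.254]
ft_force: [-3.3, -3.7, -1.6]
gripper_width: 35.0
```

```bash
python3 chk.py; python3 look.py w11 200 130 300 230 7
```

```text
8.85 [-3.2340622  -4.06984013  0.02641371] [-0.86082024  1.01798748 -0.58534179]
seat in nose [ 0.39391457  1.18888615 -0.40272441] z [2.46452481e-04 1.30126912e-02 9.99915301e-01]
seat in nose [ 0.38809254 -0.14816063 -3.771832  ] z [ 0.00142636 -0.0026585   0.99999545]
8.85 [585.61023279 168.21020759 269.43706786] 35.0443499127631 [-3.26262457 -3.71986583 -1.59415616] [-0.86082024  1.01798748 -0.58534179] [ 0.41236007  0.07954367  1.99328241 -0.40673717  0.63795626  0.46763942]
[[ 0.8481476   0.17942681  0.49844927]
 [ 0.22876831 -0.97269435 -0.03912505]
 [ 0.4778187   0.14721322 -0.86603554]]
```

View pics/w11c.png

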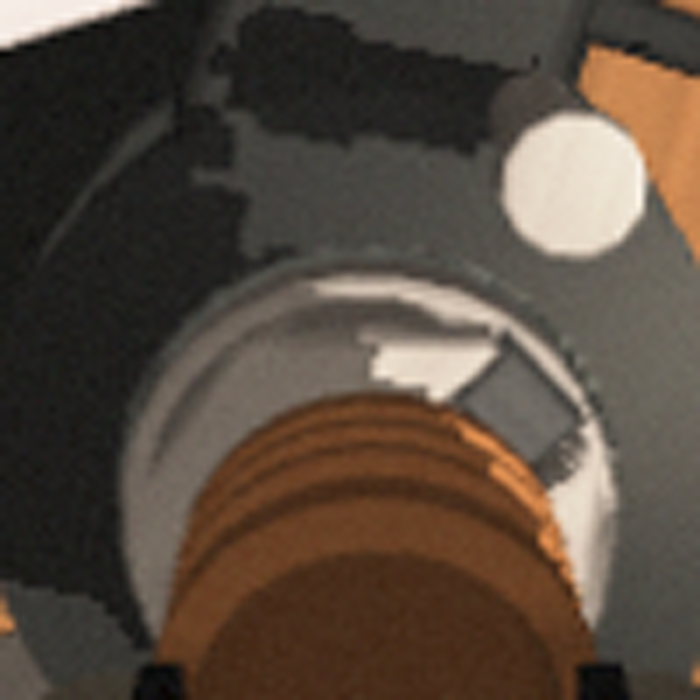

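>>> servo_tool([
  {"translation":[-0.03,-0.04,-0.01],"delta_rot":[0.006,0,-0.01],"gripper":20},
  {"translation":[0.04,0,-0.07],"delta_rot":[0,0,0],"gripper":20},
  {"translation":[0.04,-0.01,-0.07],"delta_rot":[0,0,0],"gripper":20},
  {"translation":[0,0,0],"delta_rot":[0,0,0],"gripper":20},
])

```text
time: 9.3
eef_pos: [585.7, 168.3, 269.3]
tcp_rot: [0.046, 0.961, 0.1, 0.255]
ft_force: [-19.8, -1.6, 14.5]
gripper_width: 35.3
```

```bash
python3 chk.py
```

```text
9.3 [-9.6143163  -3.82390731 22.25178187] [-0.70516598  2.16131027 -0.43884959]
seat in nose [ 0.33417621  1.35456752 -0.5662658 ] z [5.61169351e-04 1.17972315e-02 9.99930253e-01]
seat in nose [ 0.31062634  0.0217888  -3.93698683] z [ 0.00153901 -0.00388795  0.99999126]
```

>>> servo_tool([
  {"translation":[-0.05,0,-0.03],"delta_rot":[0,0,0],"gripper":20},
  {"translation":[0.03,0,-0.05],"delta_rot":[0,0,0],"gripper":20},
  {"translation":[0,0,0],"delta_rot":[0,0,0],"gripper":20},
  {"translation":[0,0,0],"delta_rot":[0,0,0],"gripper":20},
])

```text
time: 9.7
eef_pos: [585.6, 168.3, 269.1]
tcp_rot: [0.046, 0.961, 0.1, 0.255]
ft_force: [-23.1, -1.5, 20.2]
gripper_width: 35.2
```

```bash
python3 chk.py; python3 look.py w12 200 130 300 230 7
python3 - <<'E'
from h import *
sc=cams.get_image('scene'); cv2.imwrite('pics/s12.png',sc); crop(sc,280,220,370,300,8,'pics/s12c.png')
E
```

```text
9.7 [-9.6538704  -4.13884144 28.86852773] [-0.79284662  2.18878894 -0.49262392]
seat in nose [ 0.28038684  1.42940612 -0.65438559] z [-3.05156937e-04  1.15065262e-02  9.99933751e-01]
seat in nose [ 0.25968664  0.0976086  -4.02551311] z [ 6.71775234e-04 -4.17872592e-03  9.99991043e-01]
9.7 [585.59770859 168.33870376 269.12943787] 35.24230412694967 [-23.11920495  -1.49448802  20.17394318] [-0.79284662  2.18878894 -0.49262392] [ 0.41194385  0.07933585  1.99470642 -0.40652209  0.63494923  0.48031963]
[[ 0.84970785  0.16901138  0.49943141]
 [ 0.21622791 -0.97561384 -0.03772432]
 [ 0.48087635  0.14004566 -0.86553171]]
```

View pics/w12c.png

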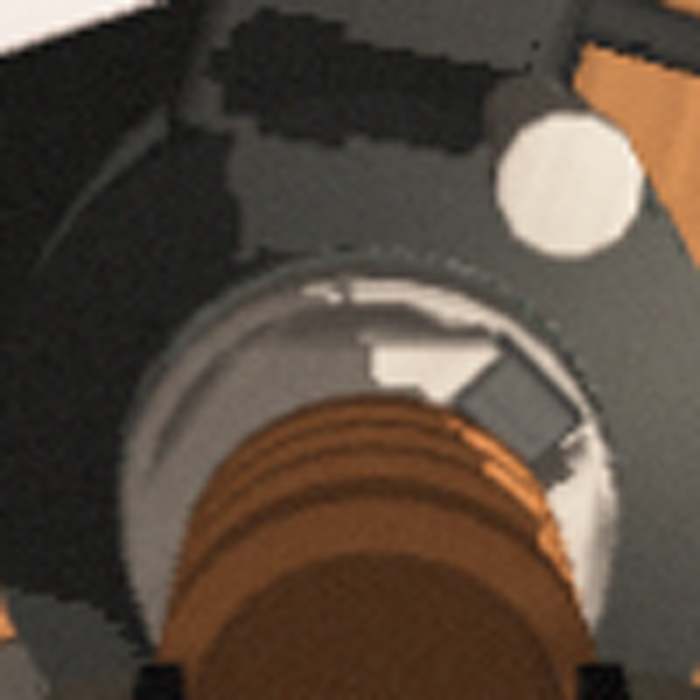

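View pics/s12c.png

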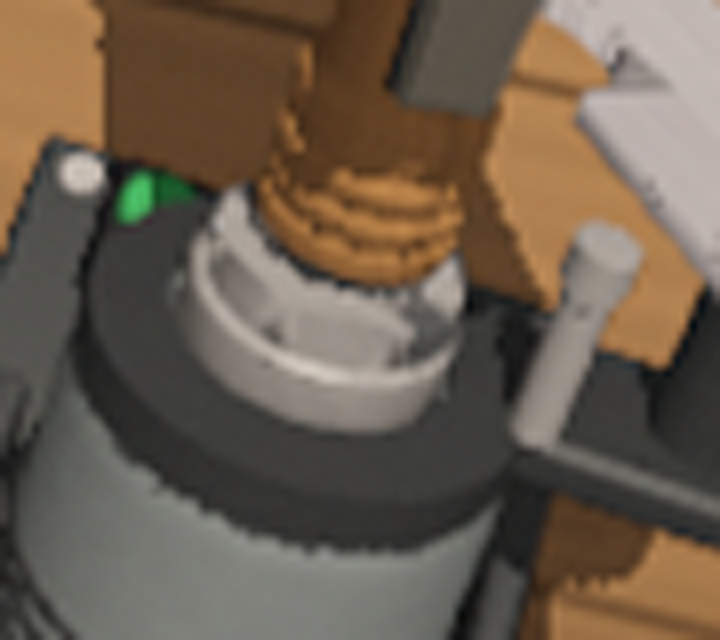

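>>> servo_tool([
  {"translation":[0.07,-0.01,0.04],"delta_rot":[0.001,0.01,0],"gripper":20},
  {"translation":[0,0,0],"delta_rot":[0,0,0],"gripper":20},
])

```text
time: 10.0
eef_pos: [586.3, 168.3, 269.7]
tcp_rot: [0.045, 0.962, 0.1, 0.25]
ft_force: [-26.5, -2.0, 21.4]
gripper_width: 35.0
```

```bash
python3 chk.py
```

```text
10.0 [-11.93690344  -5.0279035   31.56393541] [-0.74162708  2.39412847 -0.39217387]
seat in nose [ 0.29195922  1.4098744  -0.48385485] z [0.01020357 0.01165695 0.99987999]
seat in nose [ 0.23560869  0.07757355 -3.85437603] z [ 0.01117835 -0.00402846  0.99992941]
```

>>> servo_tool([
  {"translation":[-0.14,0.02,-0.08],"delta_rot":[-0.002,-0.02,0],"gripper":20},
  {"translation":[0,0,0],"delta_rot":[0,0,0],"gripper":20},
])

```text
time: 10.2
eef_pos: [585.1, 168.5, 268.7]
tcp_rot: [0.047, 0.959, 0.1, 0.26]
ft_force: [-17.7, -1.2, 16.6]
gripper_width: 35.6
```

```bash
python3 chk.py
```

```text
10.2 [-6.80767313 -3.2479058  23.10010361] [-1.03152191  2.11818478 -0.53593317]
seat in nose [ 0.57098713  1.56604852 -0.73755331] z [-0.01162852  0.01112078  0.99987054]
seat in nose [ 0.58881123  0.23554589 -4.10920854] z [-0.01064808 -0.00456424  0.99993289]
```

>>> servo_tool([
  {"translation":[0.02,-0.06,-0.05],"delta_rot":[0.007,-0.001,0.004],"gripper":20},
  {"translation":[0,0,0],"delta_rot":[0,0,0],"gripper":20},
])

```text
time: 10.4
eef_pos: [585.2, 168.4, 268.7]
tcp_rot: [0.043, 0.959, 0.101, 0.261]
ft_force: [-25.8, 3.4, 23.3]
gripper_width: 35.3
```

```bash
python3 chk.py
```

```text
10.4 [-10.90241219   0.40125632  33.23775357] [-0.41931016  2.90588354 -0.22142849]
seat in nose [ 0.62889488  2.20058088 -0.80748537] z [-0.01116891  0.00187769  0.99993586]
seat in nose [ 0.64416856  0.90131899 -4.19131444] z [-0.01020058 -0.01380798  0.99985263]
```

>>> servo_tool([
  {"translation":[0.04,0.12,-0.02],"delta_rot":[-0.013,0.004,-0.008],"gripper":20},
  {"translation":[0,0,0],"delta_rot":[0,0,0],"gripper":20},
])

```text
time: 10.6
eef_pos: [585.4, 168.8, 268.8]
tcp_rot: [0.051, 0.96, 0.099, 0.258]
ft_force: [-30.6, -5.7, 28.5]
gripper_width: 34.7
```

```bash
python3 chk.py
```

```text
10.6 [-11.51353298  -9.14011744  39.51840999] [-1.3538548   2.48994682 -0.87168863]
seat in nose [ 0.58542712  1.20347009 -0.82571055] z [-0.0083998   0.01995761  0.99976554]
seat in nose [ 0.59121665 -0.15676064 -4.18552495] z [-0.00743308  0.00427286  0.99996325]
```

>>> servo_tool([
  {"translation":[-0.07,-0.05,0.05],"delta_rot":[0.007,-0.001,0.004],"gripper":20},
  {"translation":[-0.03,0,0.05],"delta_rot":[0,0,0],"gripper":20},
  {"translation":[0,0,0],"delta_rot":[0,0,0],"gripper":20},
])

```text
time: 10.9
eef_pos: [585.2, 168.6, 268.7]
tcp_rot: [0.047, 0.959, 0.1, 0.259]
ft_force: [-14.7, -2.0, 11.2]
gripper_width: 35.5
```

```bash
python3 chk.py
```

```text
10.9 [-6.83256017 -3.63249611 16.85086056] [-0.75364171  1.53788989 -0.47105564]
seat in nose [ 0.3765754   1.69029863 -0.74557483] z [-0.00893604  0.01041139  0.99990587]
seat in nose [ 0.38473704  0.36219816 -4.11821423] z [-0.00796251 -0.0052741   0.99995439]
```

Still bottomed with a light load. Now release.

>>> servo_tool([
  {"translation":[0,0,0],"delta_rot":[0,0,0],"gripper":45},
  {"translation":[0,0,0],"delta_rot":[0,0,0],"gripper":60},
  {"translation":[0,0,0],"delta_rot":[0,0,0],"gripper":65},
])

```text
time: 11.2
eef_pos: [585.8, 168.7, 267.9]
tcp_rot: [0.047, 0.959, 0.101, 0.259]
ft_force: [0.6, -1.2, -0.0]
gripper_width: 55.1
```

```bash
python3 chk.py; python3 look.py w13 200 130 300 230 7
python3 - <<'E'
from h import *
sc=cams.get_image('scene'); cv2.imwrite('pics/s13.png',sc); crop(sc,280,220,370,300,8,'pics/s13c.png')
E
```

```text
11.2 [ 0.6070631  -1.13843631 -0.38079781] [-0.0334587   0.11185512  0.03720741]
seat in nose [ 0.55475163  1.96904862 -1.7992381 ] z [-0.00904906  0.01012475  0.9999078 ]
seat in nose [ 0.56416628  0.64190051 -5.1722491 ] z [-0.00806496 -0.00556009  0.99995202]
11.2 [585.8499043  168.74032306 267.91501327] 55.125368366845045 [ 0.58069592 -1.21312532 -0.02624903] [-0.0334587   0.11185512  0.03720741] [ 0.41455493  0.07912991  2.00176148 -0.42099352  0.62255416  0.49523955]
[[ 0.84520727  0.16885637  0.50706233]
 [ 0.2171965  -0.97541822 -0.03721531]
 [ 0.48831379  0.14158682 -0.86110558]]
```

View pics/w13c.png

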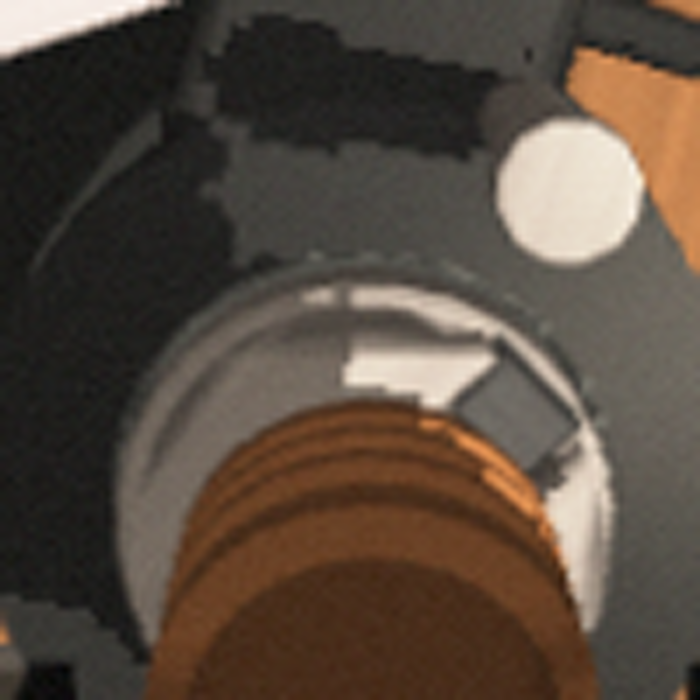

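View pics/s13c.png

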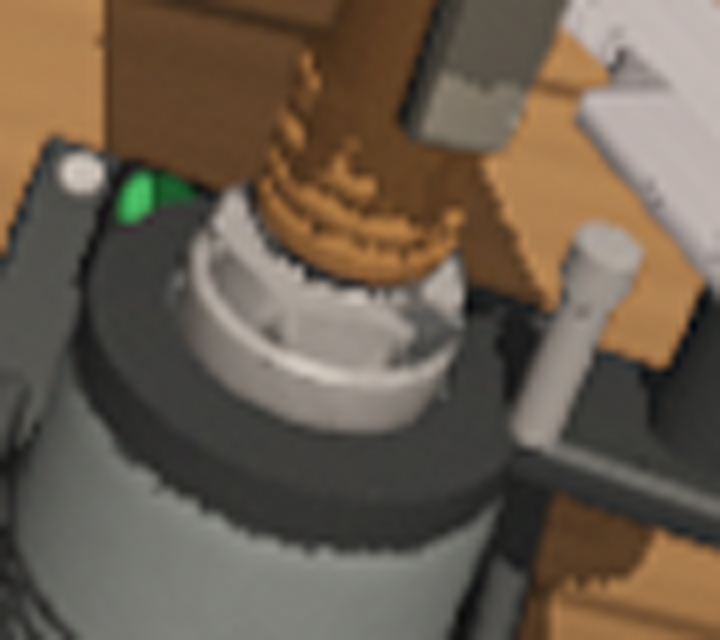

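>>> servo_tool([
  {"translation":[-0.5,0.06,0.87],"delta_rot":[0,0,0],"gripper":70},
  {"translation":[-1.0,0.11,1.73],"delta_rot":[0,0,0],"gripper":70},
  {"translation":[-1.5,0.17,2.6],"delta_rot":[0,0,0],"gripper":70},
  {"translation":[-2,0.23,3.46],"delta_rot":[0,0,0],"gripper":50},
  {"translation":[-1.5,0.2,2.6],"delta_rot":[0,0,0],"gripper":30},
])

```text
time: 11.8
eef_pos: [519.1, 176.0, 382.3]
tcp_rot: [0.047, 0.959, 0.1, 0.259]
ft_force: [-0.4, 0.6, -0.1]
gripper_width: 50.4
```

```bash
python3 look.py w14 120 60 320 260 4
python3 - <<'E'
from nose import *
sc=cams.get_image('scene'); cs=cams.get_calibration('scene');tp=cams.get_image('top');ct=cams.get_calibration('top')
cv2.imwrite('pics/s14.png',sc);cv2.imwrite('pics/t14.png',tp)
n=np.load('nose.npy'); F=frame(n[2],n[3])
big=cv2.resize(sc[200:310,270:390],None,fx=6,fy=6,interpolation=cv2.INTER_CUBIC); b0=big.copy()
for P,col in [(circ(30.5,0),(0,255,0)),(circ(28,12),(0,0,255)),(circ(18,104),(255,0,0)),(circ(22,59),(255,0,0))]:
    U=proj(cs,P@F.T+[n[0],n[1],200],'scene'); cv2.polylines(big,[((U-[270,200])*6).astype(int)],True,col,1)
cv2.imwrite('pics/s14o.png',big);cv2.imwrite('pics/s14c.png',b0)
E
```

```text
11.8 [519.14481154 176.01043949 382.28163614] 50.388470814460725 [-0.38301554  0.55741707 -0.13674664] [-0.00613902  0.0917568   0.01386902] [ 0.50032432 -0.13187102  1.9436425  -0.35914855  0.9023844   0.45451767]
[[ 0.84557602  0.16858499  0.50653756]
 [ 0.21691097 -0.97547317 -0.03743963]
 [ 0.48780204  0.14153161 -0.86140465]]
```

View pics/s14o.png

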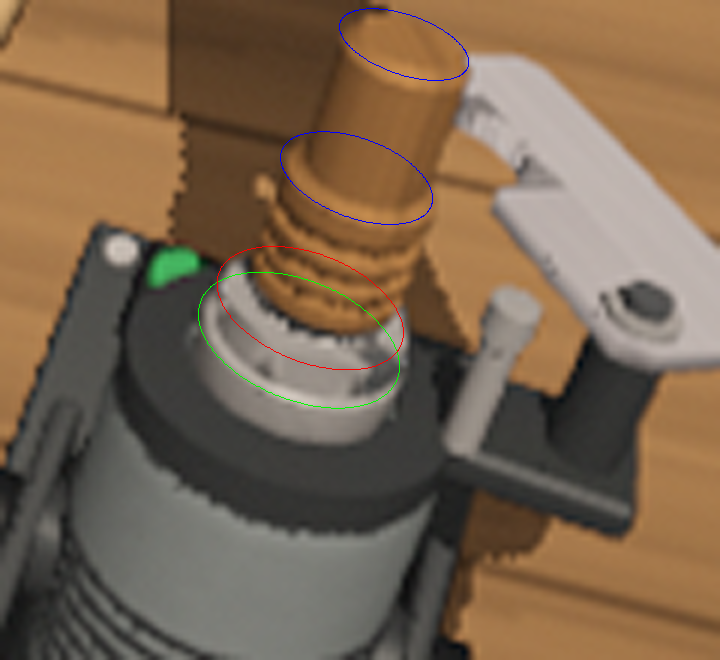

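View pics/w14c.png

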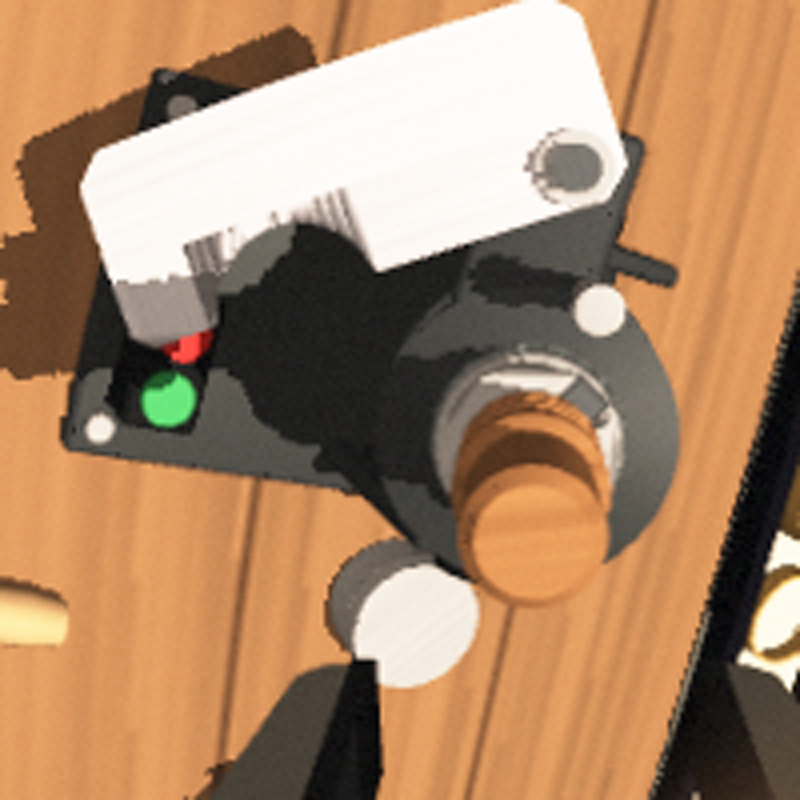

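View pics/s14.png

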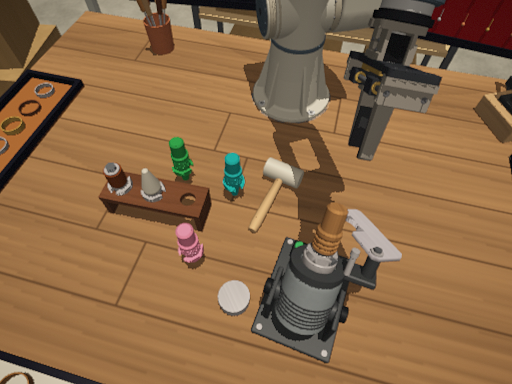

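Run:
```python
from nose import *
s,c=pickle.load(open('w14.pkl','rb')); w=cv2.imread('pics/w14.png')
n=np.load('nose.npy'); F=frame(n[2],n[3]); u0,v0=215,130
big=cv2.resize(w[v0:v0+90,u0:u0+80],None,fx=8,fy=8,interpolation=cv2.INTER_CUBIC)
L=[circ(30.5,0),circ(28,12),circ(18,104),circ(22,59)]
for P in L:
    U=proj(c,P@F.T+[n[0],n[1],200],'wrist'); cv2.polylines(big,[((U-[u0,v0])*8).astype(int)],True,(0,255,0),1)
cv2.imwrite('pics/w14o.png',big)
# rest: overlay of model with az n[2], pin at 90 left, 30 up
def rest(th,pl,pb):
    # at stop: x=eb,y=l ; th>0 clockwise from above => rotate by -th about zs
    B=frame(n[2],0); Rr=R.from_rotvec([0,0,-th]).as_matrix(); return B@Rr, np.array([n[0],n[1],200])+B@np.array([pb,pl,30])
pts=np.array([[11,14,4],[11,-56,4],[11,-138,4],[-50,-138,4],[-50,14,4]])
def draw(th,pl,pb,img,u0,v0,k):
    M,o=rest(th,pl,pb); U=proj(c,pts@M.T+o,'wrist'); cv2.polylines(img,[((U-[u0,v0])*k).astype(int)],True,(0,0,255),1)
    U=proj(c,np.array([[0,0,4.]])@M.T+o,'wrist'); cv2.circle(img,tuple(((U[0]-[u0,v0])*k).astype(int)),4,(0,0,255),1)
# geometry: scoop (15,-88) on axis at th=0 => pin at eb=-15, l=+88
big=cv2.resize(w[50:250,130:310],None,fx=4,fy=4,interpolation=cv2.INTER_CUBIC)
for th in (.75,.85): draw(th,88,-15,big,130,50,4)
cv2.imwrite('pics/w14r.png',big)
```

```text
(no output)
```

View pics/w14o.png

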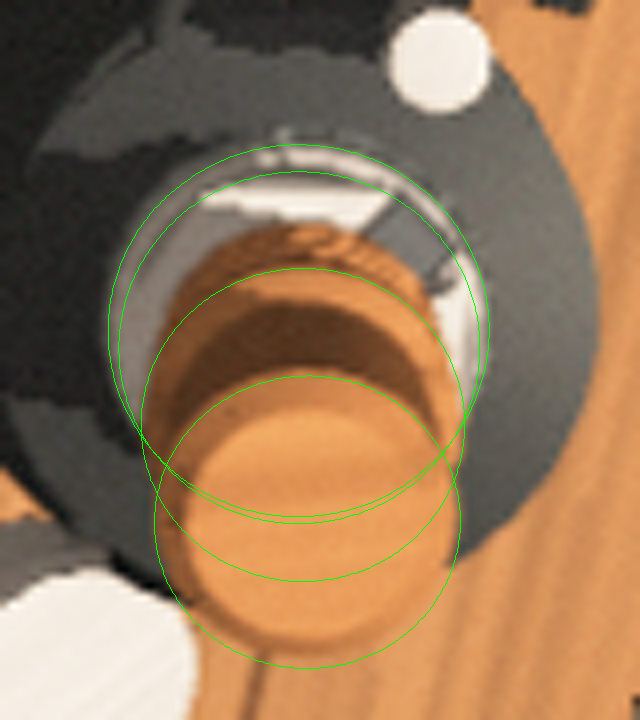

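View pics/w14r.png

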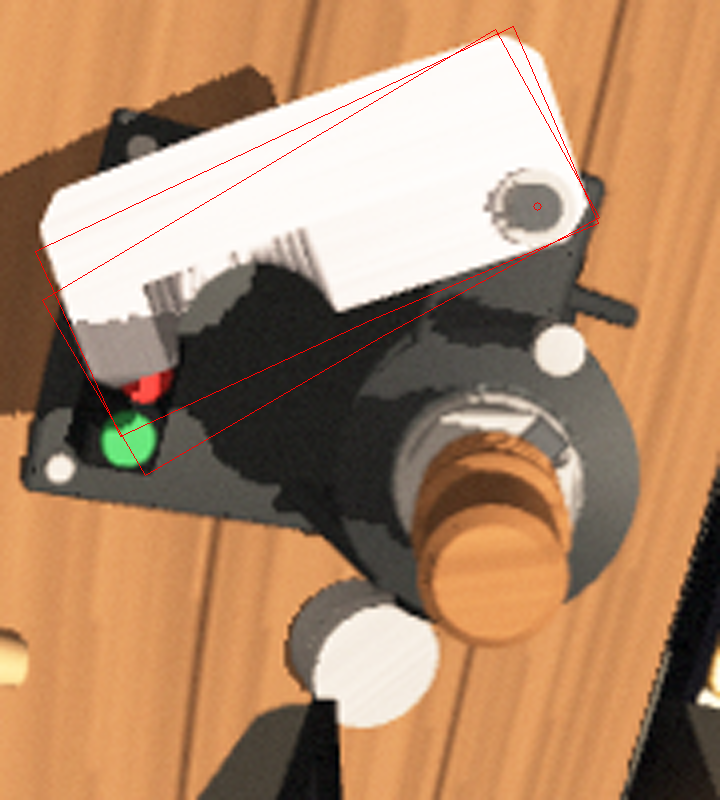

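Run:
```python
from nose import *
s,c=pickle.load(open('w14.pkl','rb')); w=cv2.imread('pics/w14.png')
n=np.load('nose.npy'); B=frame(n[2],0); o=np.array([n[0],n[1],200])+B@np.array([-15,88,30])
Mr=lambda th:B@R.from_rotvec([0,0,-th]).as_matrix()
pts=np.array([[11,14,4],[11,-138,4],[-50,-138,4],[-50,14,4]])
big=cv2.resize(w[50:250,130:310],None,fx=4,fy=4,interpolation=cv2.INTER_CUBIC)
for th,col in ((.93,(0,0,255)),(.98,(0,255,0)),(1.03,(255,0,0))):
    U=proj(c,pts@Mr(th).T+o,'wrist'); cv2.polylines(big,[((U-[130,50])*4).astype(int)],True,col,1)
cv2.imwrite('pics/w14r2.png',big)
# planned tool pose at start
th=.98
for x in (-85,-75,-60):
    print('start tcp',x,Mr(th)@np.array([x,-118,-1])+o)
for t in np.linspace(.98,0,8): print(round(t,2),np.round(Mr(t)@np.array([-60,-118,-1])+o,1))
X=Mr(th)[:,1]; Z=-B[:,2]; T=np.c_[X,np.cross(Z,X),Z]
cur=q2R(s['tcp_rot']).as_matrix(); print('rot',R.from_matrix(T@cur.T).as_rotvec())
X=Mr(0)[:,1]; print('end quat rot from start',R.from_matrix(np.c_[X,np.cross(Z,X),Z]@T.T).as_rotvec(),'zs',-Z, 'start T',T)
```

```text
start tcp -85 [483.81229132 272.71134885 144.94193361]
start tcp -75 [487.65088644 263.90746706 147.72704635]
start tcp -60 [493.40877913 250.70164438 151.90471545]
0.98 [493.4 250.7 151.9]
0.84 [494.3 232.3 153.7]
0.7 [497.5 214.3 156.7]
0.56 [502.8 197.1 160.9]
0.42 [510.2 180.9 166.2]
0.28 [519.5 166.2 172.5]
0.14 [530.6 153.2 179.7]
0.0 [543.1 142.2 187.6]
rot [-0.15374746  0.02368904  0.2251826 ]
end quat rot from start [-0.48676006  0.05625519  0.8487049 ] zs [-0.49669394  0.05740325  0.8660254 ] start T [[ 0.77842598  0.38385951  0.49669394]
 [ 0.47076695 -0.88038818 -0.05740325]
 [ 0.41524869  0.27851127 -0.8660254 ]]
```

View pics/w14r2.png

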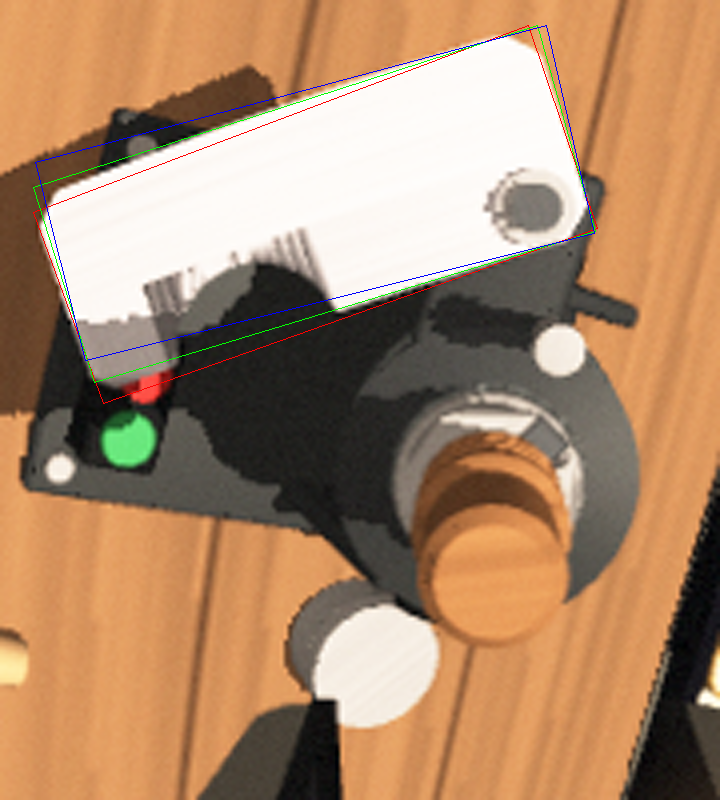

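>>> servo_tool([
  {"translation":[-1.5,1.9,-1.5],"delta_rot":[-0.03,0.005,0.045],"gripper":0},
  {"translation":[-1.8,2.0,-3.0],"delta_rot":[-0.03,0.005,0.045],"gripper":0},
  {"translation":[-1.6,2.0,-3.5],"delta_rot":[-0.03,0.005,0.045],"gripper":0},
  {"translation":[-1.4,2.0,-3.7],"delta_rot":[-0.03,0.005,0.045],"gripper":0},
  {"translation":[-1.0,1.8,-3.5],"delta_rot":[-0.03,0.005,0.045],"gripper":0},
])

```text
time: 12.45
eef_pos: [445.6, 273.1, 225.2]
tcp_rot: [0.089, 0.939, 0.229, 0.241]
ft_force: [0.2, 0.1, 0.1]
gripper_width: 0.7
```

>>> servo_tool([
  {"translation":[0,0,-1.5],"delta_rot":[0,0,0],"gripper":0},
  {"translation":[0,0,0],"delta_rot":[0,0,0],"gripper":0},
  {"translation":[0,0,0],"delta_rot":[0,0,0],"gripper":0},
])

```text
time: 12.75
eef_pos: [447.0, 272.5, 212.3]
tcp_rot: [0.089, 0.939, 0.227, 0.241]
ft_force: [-1.1, -0.1, 0.8]
gripper_width: 0.1
```

```bash
python3 look.py w15 100 0 400 384 2
cat > rp.py <<'E'
from nose import *
s=arm.observe(); n=np.load('nose.npy'); B=frame(n[2],0); o=np.array([n[0],n[1],200])+B@np.array([-15,88,30])
d=(s['eef_pos']-o)@B; print('t',s['time'],'tcp rel pin at-stop frame',d)
for th in (.965,.6,.3,0):
    print(th,R.from_rotvec([0,0,th]).apply(d))
X=q2R(s['tcp_rot']).as_matrix()@[1,0,0]@B; Z=q2R(s['tcp_rot']).as_matrix()@[0,0,1]@B; print('jaw ang implied th',np.pi/2-np.arctan2(X[1],X[0]),'z',Z,'F',s['ft_force']@B,'w',s['gripper_width'])
E
python3 rp.py
```

```text
12.75 [446.97180588 272.52143669 212.25119108] 0.1339363333908126 [-1.11598282 -0.06030586  0.81762294] [-0.00291151  0.12264232 -0.04258076] [ 0.81199859  0.0764361   2.14454513 -0.66115797  0.70322696  0.80350931]
[[ 0.78033801  0.3843531   0.49330039]
 [ 0.46983221 -0.8809235  -0.0568462 ]
 [ 0.41271089  0.27612766 -0.86799956]]
t 12.8 tcp rel pin at-stop frame [-142.55238341    0.7070027    76.11045057]
0.965 [ -81.75292368 -116.78245304   76.11045057]
0.6 [-118.05276277  -79.90761585   76.11045057]
0.3 [-136.39442707  -41.45168432   76.11045057]
0 [-142.55238341    0.7070027    76.11045057]
jaw ang implied th 0.9819265987037975 z [-0.002887    0.00116567 -0.99999515] F [-0.36235659 -0.23895978 -0.26431181] w 0.21869697653355719
```

View pics/w15.png

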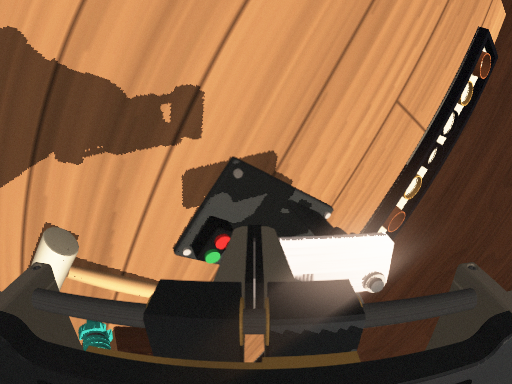

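>>> servo_tool([
  {"translation":[1.0,-0.11,-1.7],"delta_rot":[0,0,0],"gripper":0},
  {"translation":[1.2,-0.14,-2.1],"delta_rot":[0,0,0],"gripper":0},
  {"translation":[1.0,-0.11,-1.7],"delta_rot":[0,0,0],"gripper":0},
  {"translation":[0.6,-0.07,-1.1],"delta_rot":[0,0,0],"gripper":0},
  {"translation":[0,0,0],"delta_rot":[0,0,0],"gripper":0},
])

```text
time: 13.3
eef_pos: [485.6, 267.8, 146.4]
tcp_rot: [0.089, 0.939, 0.227, 0.242]
ft_force: [-0.5, 0.5, 0.5]
gripper_width: 0.6
```

```bash
python3 rp.py
python3 - <<'E'
from h import *
sc=cams.get_image('scene'); cv2.imwrite('pics/s16.png',sc); crop(sc,270,120,440,280,4,'pics/s16c.png')
E
```

```text
t 13.3 tcp rel pin at-stop frame [-142.5548548     0.22240905   -0.90111429]
0.965 [ -81.35597124 -117.06042045   -0.90111429]
0.6 [-117.78118034  -80.3089637    -0.90111429]
0.3 [-136.25358086  -41.91536467   -0.90111429]
0 [-142.5548548     0.22240905   -0.90111429]
jaw ang implied th 0.9824013942587488 z [-3.18076254e-03  8.31641007e-05 -9.99994938e-01] F [-0.19690232  0.40400419  0.69821501] w 0.622165698207165
```

View pics/s16c.png

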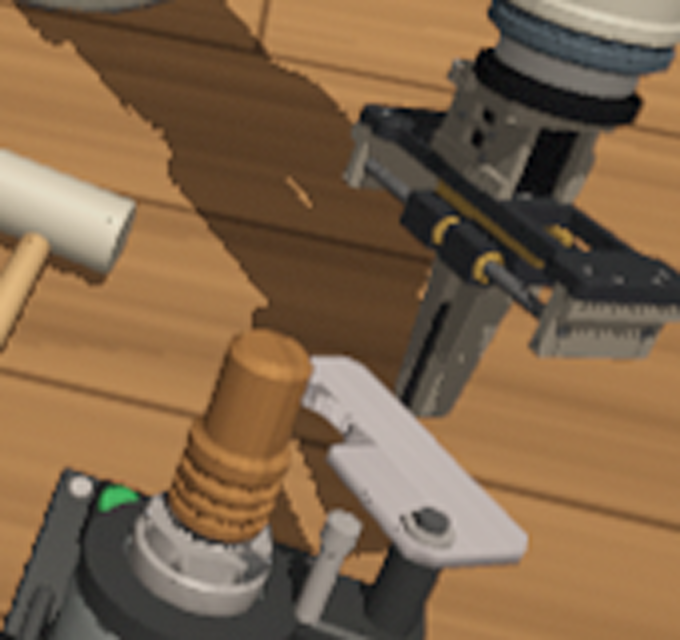

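Run:
```python
from nose import *
s=arm.observe(); n=np.load('nose.npy'); B=frame(n[2],0); o=np.array([n[0],n[1],200])+B@np.array([-15,88,30])
P=lambda th,x:B@R.from_rotvec([0,0,-th]).apply([x,-117,-1])+o
seq=[(.965,-71),(.965,-61),(.94,-60),(.88,-60),(.81,-60)]+[(t,-60) for t in (.74,.67,.60,.53,.46)]+[(t,-60) for t in (.39,.32,.25,.18,.13)]+[(t,-60) for t in (.10,.07,.04,.02,0)]
p0=s['eef_pos'];t0=.965
for t,x in seq:
    p=P(t,x); print(t,np.round((p-p0)/10,2),np.round((t0-t)*B[:,2],3)); p0=p;t0=t
```

```text
0.965 [ 0.44 -0.93  0.23] [-0.  0.  0.]
0.965 [ 0.4  -0.87  0.28] [-0.  0.  0.]
0.94 [ 0.04 -0.42  0.05] [-0.012  0.001  0.022]
0.88 [ 0.04 -0.78  0.07] [-0.03   0.003  0.052]
0.81 [ 0.1  -0.91  0.11] [-0.035  0.004  0.061]
0.74 [ 0.15 -0.9   0.15] [-0.035  0.004  0.061]
0.67 [ 0.2  -0.88  0.18] [-0.035  0.004  0.061]
0.6 [ 0.26 -0.86  0.21] [-0.035  0.004  0.061]
0.53 [ 0.31 -0.83  0.23] [-0.035  0.004  0.061]
0.46 [ 0.36 -0.81  0.26] [-0.035  0.004  0.061]
0.39 [ 0.41 -0.77  0.29] [-0.035  0.004  0.061]
0.32 [ 0.46 -0.74  0.31] [-0.035  0.004  0.061]
0.25 [ 0.5  -0.7   0.33] [-0.035  0.004  0.061]
0.18 [ 0.54 -0.65  0.36] [-0.035  0.004  0.061]
0.13 [ 0.41 -0.44  0.27] [-0.025  0.003  0.043]
0.1 [ 0.26 -0.25  0.16] [-0.015  0.002  0.026]
0.07 [ 0.26 -0.24  0.17] [-0.015  0.002  0.026]
0.04 [ 0.27 -0.23  0.17] [-0.015  0.002  0.026]
0.02 [ 0.18 -0.15  0.12] [-0.01   0.001  0.017]
0 [ 0.19 -0.14  0.12] [-0.01   0.001  0.017]
```

>>> servo_tool([
  {"translation":[0.44,-0.93,0.23],"delta_rot":[0,0,0],"gripper":0},
  {"translation":[0.4,-0.87,0.28],"delta_rot":[0,0,0],"gripper":0},
  {"translation":[0.04,-0.42,0.05],"delta_rot":[-0.012,0.001,0.022],"gripper":0},
  {"translation":[0.04,-0.78,0.07],"delta_rot":[-0.03,0.003,0.052],"gripper":0},
  {"translation":[0.1,-0.91,0.11],"delta_rot":[-0.035,0.004,0.061],"gripper":0},
])

```text
time: 13.85
eef_pos: [495.5, 229.5, 155.3]
tcp_rot: [0.106, 0.918, 0.301, 0.235]
ft_force: [-1.4, 3.6, 0.2]
gripper_width: 0.6
```

```bash
python3 rp.py
python3 - <<'E'
from h import *
sc=cams.get_image('scene'); crop(sc,270,120,440,280,4,'pics/s17c.png')
E
```

```text
t 13.85 tcp rel pin at-stop frame [-125.78309494  -36.68784445   -0.31701778]
0.965 [ -41.46381424 -124.29053469   -0.31701778]
0.6 [ -83.09775278 -101.3022625    -0.31701778]
0.3 [-109.32318094  -72.22068272   -0.31701778]
0 [-125.78309494  -36.68784445   -0.31701778]
jaw ang implied th 0.8237413469590764 z [-0.00113519  0.00365647 -0.99999267] F [-1.43777877  3.43829909  1.07678433] w 0.5911730360978776
```

View pics/s17c.png

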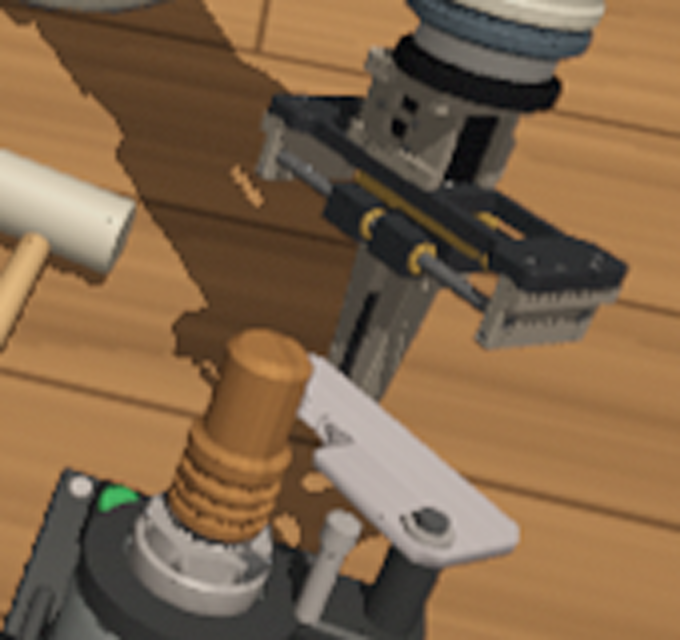

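>>> servo_tool([
  {"translation":[0.15,-0.9,0.15],"delta_rot":[-0.035,0.004,0.061],"gripper":0},
  {"translation":[0.2,-0.88,0.18],"delta_rot":[-0.035,0.004,0.061],"gripper":0},
  {"translation":[0.26,-0.86,0.21],"delta_rot":[-0.035,0.004,0.061],"gripper":0},
  {"translation":[0.31,-0.83,0.23],"delta_rot":[-0.035,0.004,0.061],"gripper":0},
  {"translation":[0.36,-0.81,0.26],"delta_rot":[-0.035,0.004,0.061],"gripper":0},
])

```text
time: 14.4
eef_pos: [508.4, 186.7, 165.5]
tcp_rot: [0.146, 0.852, 0.456, 0.213]
ft_force: [-1.2, 4.2, -0.4]
gripper_width: 0.1
```

>>> servo_tool([
  {"translation":[0.41,-0.77,0.29],"delta_rot":[-0.035,0.004,0.061],"gripper":0},
  {"translation":[0.46,-0.74,0.31],"delta_rot":[-0.035,0.004,0.061],"gripper":0},
  {"translation":[0.5,-0.7,0.33],"delta_rot":[-0.035,0.004,0.061],"gripper":0},
  {"translation":[0,0,0],"delta_rot":[0,0,0],"gripper":0},
])

```text
time: 14.8
eef_pos: [522.3, 163.8, 174.8]
tcp_rot: [0.169, 0.799, 0.542, 0.196]
ft_force: [0.4, 0.5, 0.3]
gripper_width: 0.5
```

```bash
python3 rp.py
python3 - <<'E'
from h import *
sc=cams.get_image('scene'); crop(sc,270,120,440,280,4,'pics/s18c.png')
E
```

```text
t 14.8 tcp rel pin at-stop frame [-86.50196605 -98.92839843  -0.46294513]
0.965 [  32.06830343 -127.44034707   -0.46294513]
0.6 [ -15.53397776 -130.49181461   -0.46294513]
0.3 [ -53.4031438  -120.07298771   -0.46294513]
0 [-86.50196605 -98.92839843  -0.46294513]
jaw ang implied th 0.26373131739703304 z [-1.03026085e-03 -2.70443401e-05 -9.99999469e-01] F [0.42731528 0.52948864 0.15726135] w 0.5260072994042095
```

View pics/s18c.png

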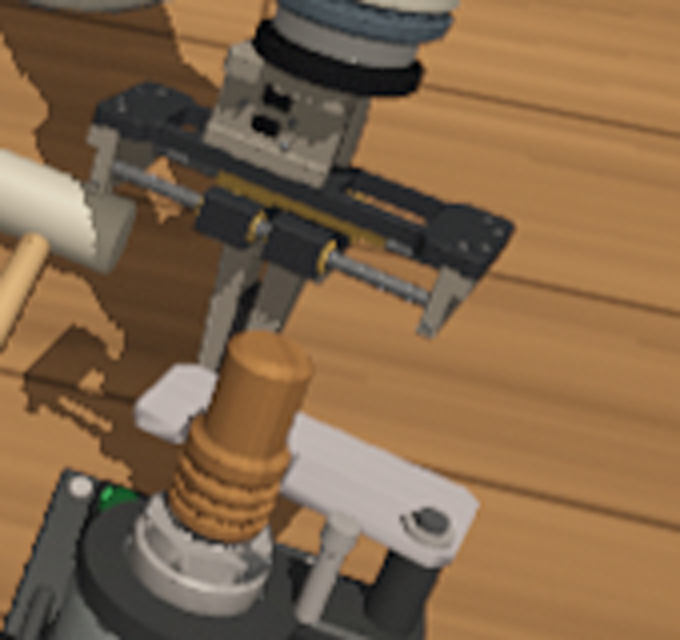

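>>> servo_tool([
  {"translation":[0.54,-0.65,0.36],"delta_rot":[-0.035,0.004,0.061],"gripper":0},
  {"translation":[0.41,-0.44,0.27],"delta_rot":[-0.025,0.003,0.043],"gripper":0},
  {"translation":[0.26,-0.25,0.16],"delta_rot":[-0.015,0.002,0.026],"gripper":0},
])

```text
time: 15.15
eef_pos: [533.5, 151.1, 181.7]
tcp_rot: [0.182, 0.757, 0.601, 0.182]
ft_force: [-3.4, 2.4, -0.1]
gripper_width: 0.8
```

>>> servo_tool([
  {"translation":[0.26,-0.24,0.17],"delta_rot":[-0.015,0.002,0.026],"gripper":0},
  {"translation":[0.2,-0.2,0.13],"delta_rot":[-0.015,0.002,0.026],"gripper":0},
])

```text
time: 15.35
eef_pos: [538.0, 146.9, 184.6]
tcp_rot: [0.188, 0.739, 0.623, 0.176]
ft_force: [-2.5, 1.6, -0.7]
gripper_width: 0.4
```

```bash
python3 rp.py
python3 - <<'E'
from h import *
sc=cams.get_image('scene'); crop(sc,270,120,440,280,4,'pics/s19c.png')
E
```

```text
t 15.35 tcp rel pin at-stop frame [ -66.39039998 -113.90363514   -0.77763868]
0.965 [  55.83054566 -119.43480849   -0.77763868]
0.6 [   9.52046868 -131.4955664    -0.77763868]
0.3 [ -29.76434584 -128.43600361   -0.77763868]
0 [ -66.39039998 -113.90363514   -0.77763868]
jaw ang implied th 0.053596710991152596 z [-3.44906978e-03 -9.38977303e-04 -9.99993611e-01] F [-2.64241445  1.32662436  0.67431053] w 0.36700892586056855
```

View pics/s19c.png

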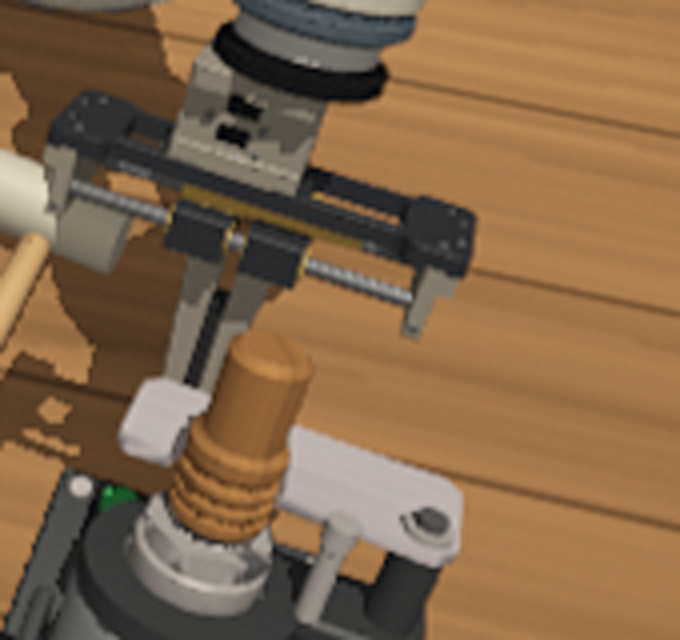

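>>> servo_tool([
  {"translation":[0.18,-0.05,0.1],"delta_rot":[-0.008,0.001,0.013],"gripper":0},
  {"translation":[0.17,-0.04,0.1],"delta_rot":[-0.008,0.001,0.013],"gripper":0},
  {"translation":[0,0,0],"delta_rot":[0,0,0],"gripper":0},
])

```text
time: 15.7
eef_pos: [540.8, 144.9, 186.0]
tcp_rot: [0.191, 0.729, 0.635, 0.171]
ft_force: [-4.0, -2.4, -0.1]
gripper_width: 0.3
```

>>> servo_tool([
  {"translation":[0.17,-0.02,0.1],"delta_rot":[0,0,0],"gripper":0},
  {"translation":[0,0,0],"delta_rot":[0,0,0],"gripper":0},
])

```text
time: 15.9
eef_pos: [542.2, 144.4, 186.6]
tcp_rot: [0.191, 0.729, 0.634, 0.171]
ft_force: [-5.2, -2.6, 0.2]
gripper_width: 0.6
```

```bash
python3 rp.py
```

```text
t 15.9 tcp rel pin at-stop frame [ -61.56375317 -115.85561035   -1.24589894]
0.965 [  60.18353892 -116.57855633   -1.24589894]
0.6 [  14.6062403  -130.38127127   -1.24589894]
0.3 [ -24.5764259  -128.87442509   -1.24589894]
0 [ -61.56375317 -115.85561035   -1.24589894]
jaw ang implied th 0.022530722509909618 z [-0.0060146  -0.00520145 -0.99996838] F [-4.11944756 -3.17206598  2.57830801] w 0.6405351100783848
```

>>> servo_tool([
  {"translation":[0.13,-0.01,0.08],"delta_rot":[0,0,0],"gripper":0},
  {"translation":[0,0,0],"delta_rot":[0,0,0],"gripper":0},
])

```text
time: 16.1
eef_pos: [542.5, 144.3, 186.8]
tcp_rot: [0.19, 0.73, 0.634, 0.17]
ft_force: [-11.1, -1.3, -0.1]
gripper_width: 0.8
```

```bash
python3 rp.py|head -1; python3 rp.py|tail -1
```

```text
t 16.1 tcp rel pin at-stop frame [ -61.14918768 -115.99142145   -1.30813969]
jaw ang implied th 0.022713511628549288 z [-0.00754411 -0.00555975 -0.99995609] F [-9.52354822 -2.54373468  5.34206589] w 0.8128255793678684
```

>>> servo_tool([
  {"translation":[0.1,-0.01,0.06],"delta_rot":[0,0,0],"gripper":0},
  {"translation":[0,0,0],"delta_rot":[0,0,0],"gripper":0},
])

```text
time: 16.3
eef_pos: [542.6, 144.1, 186.8]
tcp_rot: [0.19, 0.73, 0.635, 0.169]
ft_force: [-15.2, 1.3, -0.3]
gripper_width: 0.3
```

```bash
python3 rp.py|head -1; python3 rp.py|tail -1
python3 - <<'E'
from h import *
sc=cams.get_image('scene'); crop(sc,270,180,400,280,5,'pics/s20c.png')
E
```

```text
t 16.3 tcp rel pin at-stop frame [ -61.04370576 -116.1069473    -1.38479567]
jaw ang implied th 0.022768605886043458 z [-0.00896879 -0.00583447 -0.99994276] F [-13.38890973  -0.43743171   7.32993183] w 0.3441257434396514
```

View pics/s20c.png

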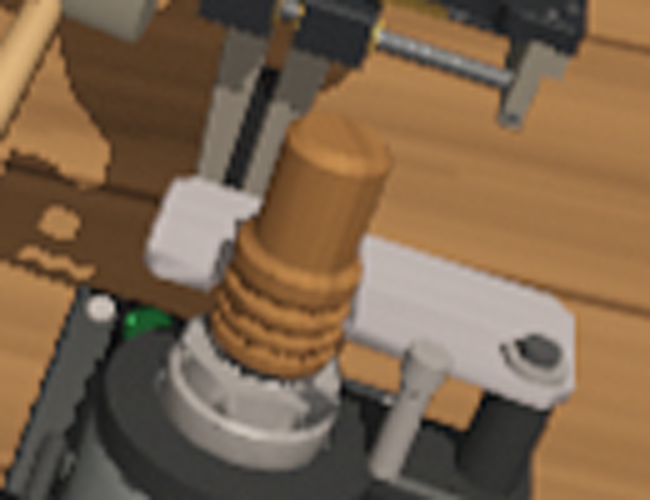

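>>> servo_tool([
  {"translation":[-0.3,0.03,-0.17],"delta_rot":[0,0,0],"gripper":0},
  {"translation":[-1.3,0.15,-0.75],"delta_rot":[0,0,0],"gripper":0},
  {"translation":[-2.0,0.2,0.5],"delta_rot":[0,0,0],"gripper":0},
  {"translation":[-2.5,0.2,3.0],"delta_rot":[0,0,0],"gripper":0},
  {"translation":[-2.5,0.2,3.5],"delta_rot":[0,0,0],"gripper":0},
])

```text
time: 16.85
eef_pos: [458.6, 152.9, 249.5]
tcp_rot: [0.191, 0.729, 0.635, 0.171]
ft_force: [1.0, 1.0, 0.8]
gripper_width: 0.2
```

>>> servo_tool([
  {"translation":[-2,0.2,3.0],"delta_rot":[0,0,0],"gripper":0},
  {"translation":[-1,0,2],"delta_rot":[0,0,0],"gripper":0},
  {"translation":[0,0,0],"delta_rot":[0,0,0],"gripper":0},
])

```text
time: 17.15
eef_pos: [430.6, 156.4, 303.5]
tcp_rot: [0.191, 0.728, 0.634, 0.176]
ft_force: [0.1, 0.3, -0.5]
gripper_width: 0.4
```

```bash
python3 look.py w21 100 0 400 300 2
python3 - <<'E'
from nose import *
n=np.load('nose.npy'); B=frame(n[2],0); F=frame(n[2],n[3]); o=np.array([n[0],n[1],200])+B@np.array([-15,88,30])
pts=np.array([[11,14,4],[11,-138,4],[-50,-138,4],[-50,14,4]])
for nm,(u0,v0,u1,v1,k) in {'scene':(260,180,410,300,5),'top':(100,80,230,200,5)}.items():
    im=cams.get_image(nm); c=cams.get_calibration(nm); cv2.imwrite(f'pics/{nm}22.png',im)
    big=cv2.resize(im[v0:v1,u0:u1],None,fx=k,fy=k,interpolation=cv2.INTER_CUBIC)
    U=proj(c,pts@B.T+o,nm); cv2.polylines(big,[((U-[u0,v0])*k).astype(int)],True,(0,0,255),1)
    for P in (circ(28,12),circ(18,104)):
        U=proj(c,P@F.T+[n[0],n[1],200],nm); cv2.polylines(big,[((U-[u0,v0])*k).astype(int)],True,(0,255,0),1)
    cv2.imwrite(f'pics/{nm}22o.png',big)
E
```

```text
17.15 [430.60554012 156.37917629 303.53108198] 0.44803688605929165 [ 0.13293537  0.32504225 -0.45542646] [0.04877094 0.12357243 0.04280466] [ 0.59538085 -0.21773056  2.18261569 -0.4634001   0.81680501 -0.57862355]
[[ 0.13380035  0.85634843  0.49876331]
 [ 0.9909186  -0.12238067 -0.0557073 ]
 [ 0.01333413  0.5016875  -0.86494616]]
```

View pics/scene22o.png

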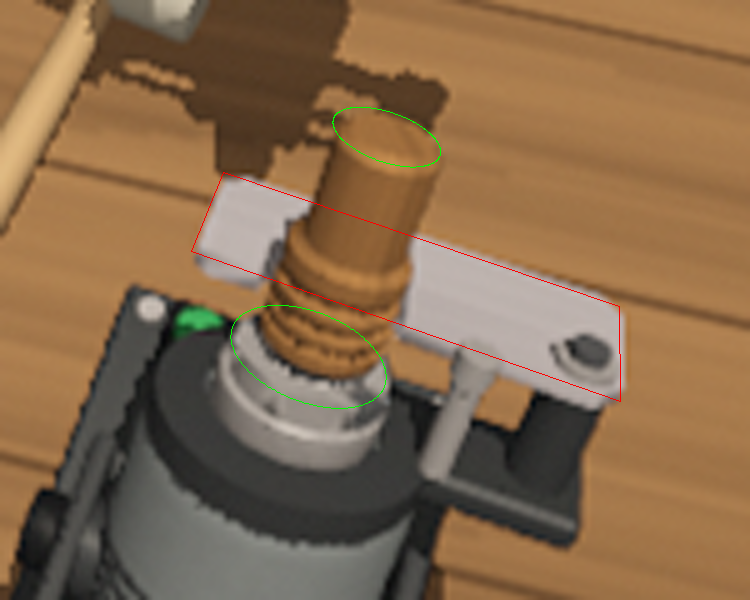

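View pics/top22o.png

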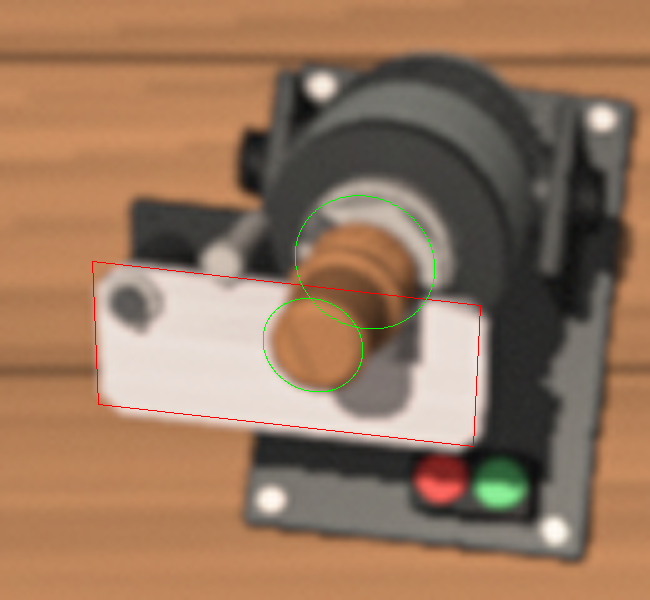

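View pics/w21.png

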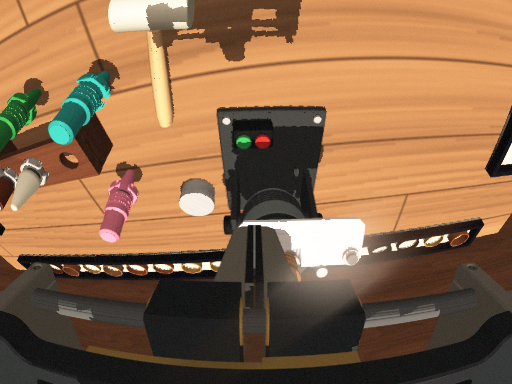

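View pics/scene22.png

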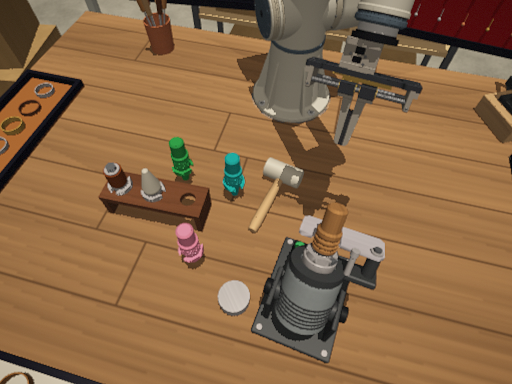

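Run:
```python
from station import arm
s=arm.observe(); print(s['time'],s['ft_force'],s['gripper_width']); print(arm.close_job())
```

```text
17.3 [ 0.45974986  0.05666263 -0.90219628] 0.873585901383175
the job is handed in; nothing more can be done
None
```

The grooved arbor is seated in the spindle with its slots over the two drive dogs, and the work rest is swung up against its stop. I handed the job in at 17.3 s with the gripper clear of everything.

- **Arbor:** I kept hold of it while pressing it home. It stopped moving under up to about 40 N along the axis. The dogs were visible in the slots, and it did not move when I let go. The depth read from the tool position agreed with fully home only to about 1 mm, because the pose readings and camera calibration are no better than that. In the pictures, the flange and head lined up with the predicted home position to about a pixel. My two fits of how the arbor sat in the hand disagreed by about 3 mm along its length. I relied on the force stop and the pictures instead.
- **Work rest:** The push took about 4 N, then rose to about 15 N with no further movement. The post is touching the plate. In both the scene and top views, the rest lies along its predicted working position, with a small offset the calibration would explain. The scoop is round the head.
- **Everything else:** The other two arbors, the wax tin and the mallet look undisturbed in the last pictures. The wrist force at the end was about 1 N.

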